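# Load a raw spindle between the centres of the finishing stand

### The job

Load the pale raw spindle from the sloping rack into the finishing stand for lacquering: draw the tailstock back to make room, lay the spindle in the two rests, then slide the tailstock up until both pointed centres sit in the spindle's end holes and carry it clear of the rests. Leave the tailstock up against it and let go. The two dark finished spindles stay in their rack, and the tins, bottle, jar and tools stay where they are.

Things in the scene. Friction and masses are not known exactly. Their poses are not given: they have to be found in the camera images.
- raw_mid (a point): centre of the pale raw beech spindle (loose, about 100 g): 200 mm long, round body 26 mm in diameter, ends 28 mm over the last 16 mm, small beads beside them. y axis along its length; ends alike, either way round is right. Each end face has a central 14 mm hole, 14 mm deep. Starts in one of the three grooves of the rack, sloping 30 degrees (see rack)
- dark1_mid (a point): centre of a dark lacquered, finished spindle of the same size and shape, lying in another groove of the rack; stays there
- dark2_mid (a point): centre of the other dark lacquered spindle, lying in another groove of the rack; stays there
- rack: fixed wooden rack, 215 mm across (x), 180 deep; origin on the table under its middle. Three grooves 75 mm apart along x, each of two V saddles 115 mm apart. Spindles lie along the rack's y, rising to +y at 30 degrees, low end on a stop bar; spindle centres 110 mm above the table. Within 40 mm along a spindle from its centre, the space beside it and 25 mm under it is free
- stand: grey spindle stand fixed to the table: bed 455 mm long along its y, 90 mm wide, top 45 mm high; headstock with hand wheel at its -y end (up to 144 mm high), tailstock at +y. The centre line runs along its y, 110 mm above the table. Origin on the table under the point where the middle of a seated spindle lies (90 mm from the head point's tip)
- head_tip (a point): tip of the fixed 60 degree steel point of the headstock, on the centre line, pointing along the stand's +y; axes as the stand's. The cone is 15.6 mm long, 20 mm in diameter at its root, 2 mm at its tip; seated in a spindle's hole its tip is about 10 mm inside the end face
- tail_tip (a point): tip of the equal steel point of the sliding tailstock, on the centre line, pointing to the stand's -y; axes as the stand's. With the spindle seated the tips are about 179 mm apart
- tail (a joint): tailstock slide, m: grows as the tailstock is drawn back, away from the headstock (the stand's +y), range 0 to 0.075; the tips are 160 mm apart at 0, so 200 mm at 0.040 and 235 mm at 0.075. It slides stiffly (about 4 N) and stays where it is left; a spindle is seated at about 0.019
- tail_grip (a point): middle of the black round upright grip on top of the tailstock, 26 mm in diameter, 34 mm high (150 to 184 mm above the table); under it a thinner neck, top of the tailstock's barrel at 134 mm. Axes as the stand's
- rests_mid (a point): point half-way between the two V rests, on the axis of a spindle lying in them, 3 mm below the centre line (107 mm above the table); axes as the stand's. The rests are 114 mm apart along y, each 11 mm thick; their V arms end level with that axis, 45 mm wide over all; between them the space is free down to the bed
- rests: the two fixed V rests as one part, cork faced; origin and axes as the stand's
- tin_large: steel paint tin, 100 mm in diameter, 105 mm high, with a smaller tin on it; bystander, origin at its foot
- tin_small: steel tin with yellow band, 68 mm in diameter, 62 mm high, standing on the large tin; bystander
- bottle: white plastic bottle with red cap, 72 mm in diameter, 170 mm high; bystander
- jar: glass jar with white lid, 68 mm in diameter, 85 mm high; bystander
- brush: paint brush lying on the table, 180 mm long; bystander
- wrench: wrench lying on the table, 160 mm long; bystander
There are look-alikes about, which are no part of the job. Of the things that look like the part that bears raw_mid, the middle-sized one is meant.

How it is judged (in metres and radians):
On the way, in this order (a step that is already met when the one before it is completed fails the run):
1. the tailstock is drawn back far enough for the spindle to go between the points (value of joint tail above 0.04 m), for 0.2 s.
2. the raw spindle lies in both rests, let go (angle between the y axis of raw_mid and the y axis of head_tip, either way round below 0.05 rad and x of raw_mid in the frame of rests_mid between -0.004 and 0.004 m and z of raw_mid in the frame of rests_mid between -0.003 and 0.003 m and contact force between raw and the fingers below 0.1 N), for 0.2 s.
At the end, for the whole second after the job is handed in: The raw spindle hangs still between the two points, touching neither rest nor gripper: its middle within 2 mm sideways and 1.6 mm in height of the centre line, its axis within 0.02 rad of it, the points in both end holes (tips less than 184 mm apart) (angle between the y axis of raw_mid and the y axis of head_tip, either way round below 0.02 rad and x of raw_mid in the frame of head_tip between -0.002 and 0.002 m and z of raw_mid in the frame of head_tip between -0.0016 and 0.002 m and y of raw_mid in the frame of head_tip below 0.094 m and distance between head_tip and tail_tip below 0.184 m and contact force between raw and rests below 0.05 N and contact force between raw and the fingers below 0.05 N and linear speed of raw below 0.01 m/s).
It fails at once if a dark spindle is moved by more than 15 mm (distance of any of dark1_mid, dark2_mid from where it was at the start of the episode above 0.015 m).
It fails at once if a tin, the bottle, the jar, the brush or the wrench is moved by more than 30 mm (distance of any of tin_large, tin_small, bottle, jar, brush, wrench from where it was at the start of the episode above 0.03 m).
It also fails if it takes over 72 s, if anything falls off the work surface, if the arm or the gripper's body presses on something with over 40 N, if the wrist force passes 120 N, or if a joint passes its speed limit or range.

### The arm

A 6-joint arm with a two-finger parallel gripper is mounted at the origin on the work surface. World frame = base frame: x ahead of the robot, y to its left, z up, the work surface at z = 0. Lengths are in mm, angles in rad, forces in N, time in s.
With the tool pointing down it reaches from about 275 to 750 mm from the base axis. Payload 10.2 kg.
Tool frame: the origin (TCP) lies at the very end of the fingers, on their centre line; the grasp point (between the pads) lies 19 mm behind it (ctrl.pinch_z is the distance from the TCP to the grasp point, in mm); y points along the fingers, z is the direction in which the jaws open and shut, and the axes are right-handed (so a half turn about y gives the same grasp; the last joint's range is limited). The gripper opens to 85 mm and grips with 20 to 120 N. Pads are 22 mm wide; open, the fingers measure 114 mm over their backs; the gripper's body (76 mm by 85 mm) begins 54 mm behind the grasp point. The pads swing forward as they close: fully open they stand 13 mm farther back than shut.
Start: joints at [-1.441, 0.313, 1.498, -0, 1.331, -0.223], TCP at [181.389, -492.675, 209.794] pointing down, gripper open.
Joint ranges: [-2.94, 2.94], [-0.97, 2.17], [0.19, 2.56], [-1.23, 4.37], [0.02, 3.11], [-2.88, 2.88]. Speed limits (rad/s): [2.39, 2.39, 3.01, 3.14, 3.14, 3.14].

### API

Orientations are given as a unit quaternion [w, x, y, z].
In Python, from rig import sense, eyes, ctrl gives the robot as it stands. The module is installed in compiled form; this text tells all that it offers.
- The arm moves only by the shell command python3 -m handwheel 'ROWS' [FORCE]. ROWS is JSON, a list of rows, each an object of numbers: "grip": the finger opening in mm, from 0 to 85.4; "tx", "ty", "tz": the shift along the tool's x, y, z in mm; "wx", "wy", "wz": the turn, a rotation vector about the tool's x, y, z in rad. In form: [{"grip": .., "tx": .., "ty": .., "tz": .., "wx": .., "wy": .., "wz": ..}, ...]. A call has 1 to 10 rows; each row shifts and turns the commanded pose from where the row before left it, along the tool's axes as they then stand; what a row does not reach is not made up. A row lasts 1/12 s, in which the tool goes at most 41.7 mm and 7.16 degrees, less where a joint would pass 70% of its speed; a pose out of reach is approached as far as the arm can. A call is refused whole if a number of a shift passes 41.7 or a number of a turn 0.125, either way. A call with a gripper value outside its range is refused whole. The fingers move at their own pace and stop on an object; FORCE is the grip in N (left out, the last holds). Time passes only in rows, so rows that do not move let the fingers close. It gives the time, the measured TCP pose, the force and the opening at its end, in the units of the state.
- sense(): the state, without advancing time (a new reading comes with each control period).
- eyes.capture(name): name is "scene" or "top" or "wrist"; returns a dict with "pixels" (480x640x3 uint8, red, green, blue), "mtx" (3x3 intrinsics, pixels), "R" (3x3) and "t" (3): a world point X has camera coordinates R X + t. Camera axes: x right, y down, z forward; pixel columns grow to the right and rows downward; lengths in mm; the calibration is good to about 2 mm. A picture is of the moment at which its call begins. There is no depth.
- ctrl.finish_job(): hands the job in, once; it reports no verdict.
The state is a dict: "time_s": time; "joints": joint angles; "dq": joint speeds; "tau": joint torques, N m; "eef_pos": TCP position; "ee_rot": TCP orientation; "force": force on the tool from outside, world axes, zero at the start; "wrist_torque": the same for the moment, N m; "grip_width": opening from 0.0 (shut) to 1.0 (fully open).
Only numpy, scipy, OpenCV 4.12 (cv2) and the standard library are available. Lean on these libraries where they do the work, as an engineer would, in place of code of your own. Each camera call takes 0.05 s, during which the arm holds its last target.

## Working session

There is one attempt and no reset: what is moved stays moved. The work goes in short steps, Python scripts to look and compute and a shell command to move; the robot and the scene stay as the last step left them, time stands still between calls to the robot, and variables do not carry over. Pictures are saved under pics/ and viewed, and the job is handed in when it is done.

```bash
mkdir -p pics
python3 - <<'E'
from rig import sense, eyes, ctrl
import cv2
s=sense();print(s, ctrl.pinch_z)
for n in ["scene","top","wrist"]:
    c=eyes.capture(n); cv2.imwrite(f"pics/{n}0.png",c["pixels"][:,:,::-1]); print(n,c["mtx"].tolist(),c["R"].round(4).tolist(),c["t"].round(1).tolist())
E
```

```text
{'time_s': 0.0, 'joints': array([-1.44138862e+00,  3.13441270e-01,  1.49845722e+00,  7.30695345e-06,
        1.33100576e+00, -2.23434347e-01]), 'dq': array([ 0.00025469,  0.00112889,  0.00068873, -0.00025784, -0.00057447,
        0.00203993]), 'tau': array([-2.39825873e-03, -4.12278879e+01, -2.59746820e+01, -3.24565435e-04,
        4.09317494e-03, -8.48605794e-06]), 'eef_pos': array([ 181.35697263, -492.36848556,  209.23198431]), 'ee_rot': array([ 0.12412606, -0.12407746,  0.69659421, -0.69566803]), 'force': array([ 0.58462176,  0.49796666, -0.22073317]), 'wrist_torque': array([-0.01941012, -0.02523127,  0.02783566]), 'grip_width': 1.0019807201564985} 18.700000000000003
scene [[487.35704398753194, 0.0, 317.9609609142505], [0.0, 487.35704398753194, 235.2000864762791], [0.0, 0.0, 1.0]] [[0.8849, 0.4657, 0.0038], [0.3264, -0.6145, -0.7182], [-0.3321, 0.6368, -0.6958]] [-392.7, -125.8, 1527.8]
top [[602.4736590525431, 0.0, 321.71073473567094], [0.0, 602.4736590525431, 241.1750772688313], [0.0, 0.0, 1.0]] [[-0.0245, -0.9997, -0.0064], [-0.992, 0.0251, -0.1237], [0.1238, 0.0033, -0.9923]] [-73.2, 496.3, 1618.0]
wrist [[363.713532324293, 0.0, 318.110718632313], [0.0, 363.713532324293, 240.46475195747675], [0.0, 0.0, 1.0]] [[0.3454, -0.9385, -0.0015], [-0.8872, -0.327, 0.3256], [-0.306, -0.1112, -0.9455]] [-526.0, -42.9, 380.3]
```

View pics/scene0.png

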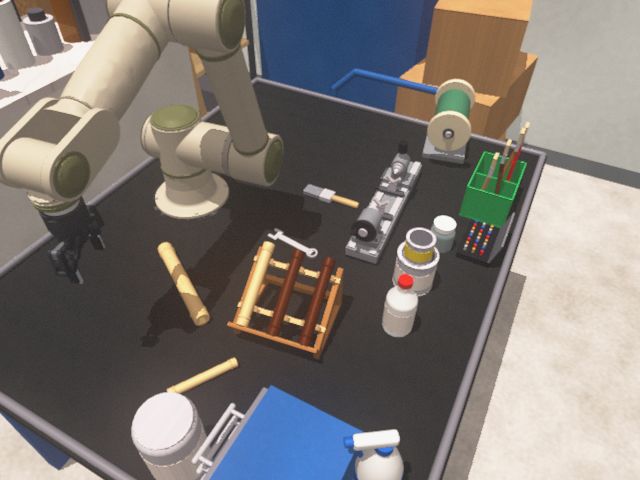

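View pics/top0.png

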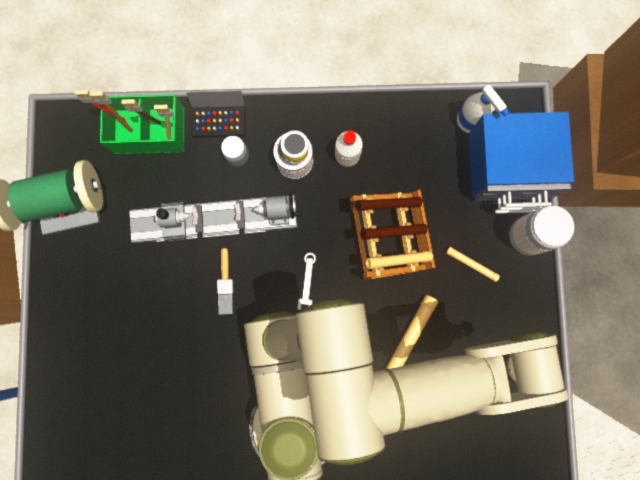

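View pics/wrist0.png

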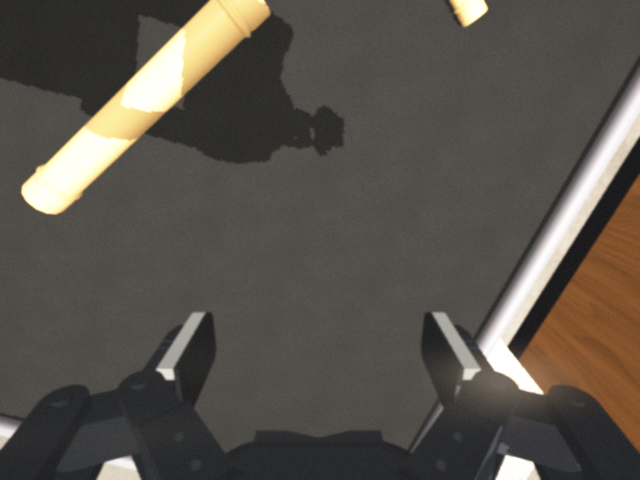

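Pale candidates in the scene view: a thick one on the table (183,283), a thin short one on the table (203,376), and one in the rack (258,285). The rack one is middle-sized and in the rack, so it is the one meant. I'll confirm it in a crop.

Run:
```python
import cv2
a=cv2.imread("pics/top0.png"); b=cv2.imread("pics/scene0.png")
def up(im,x,y,w,h,f,n): cv2.imwrite(n,cv2.resize(im[y:y+h,x:x+w],None,fx=f,fy=f,interpolation=cv2.INTER_CUBIC))
up(a,340,180,160,120,5,"pics/c_rack_top.png")
up(a,120,180,190,75,4.2,"pics/c_stand_top.png")
up(b,330,130,110,140,4.2,"pics/c_stand_sc.png")
up(b,150,225,200,150,4,"pics/c_rack_sc.png")
```

```text
(no output)
```

View pics/c_rack_top.png

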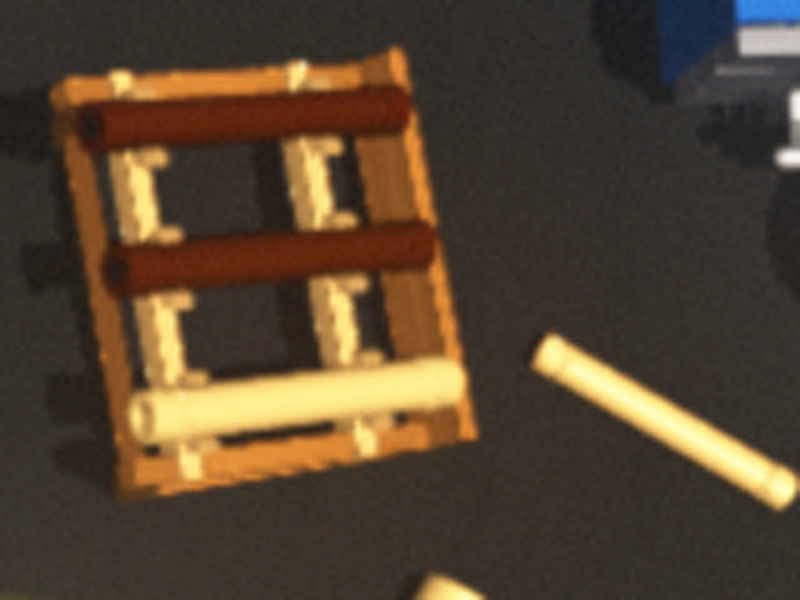

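View pics/c_stand_top.png

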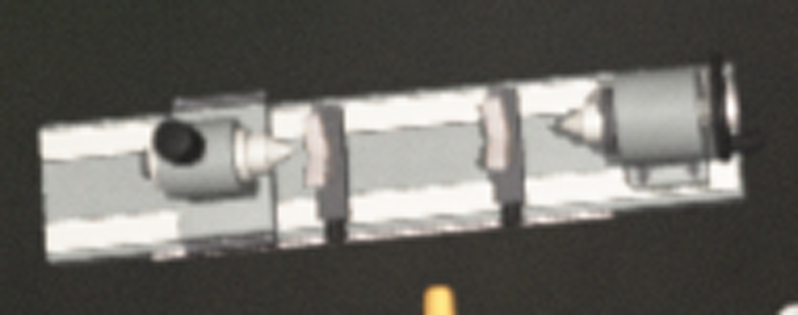

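View pics/c_stand_sc.png

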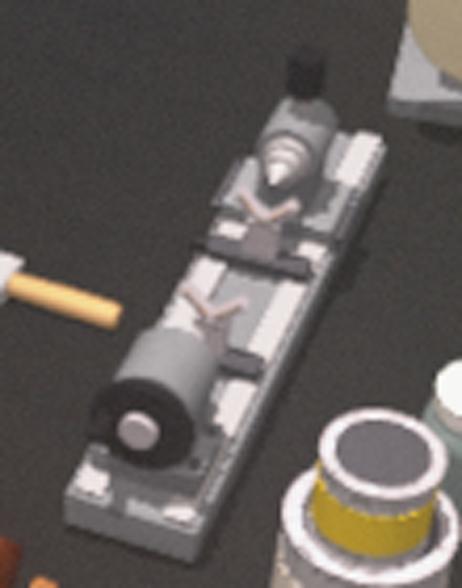

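View pics/c_rack_sc.png

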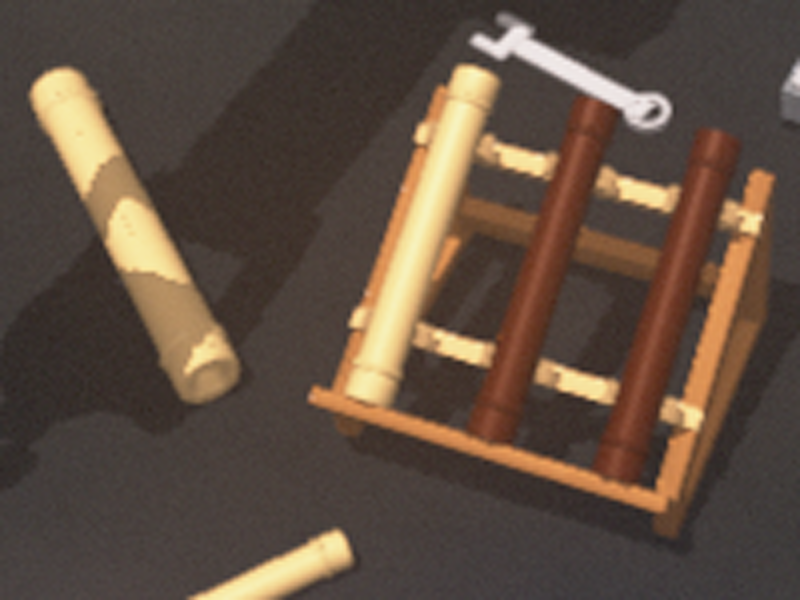

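Confirmed: the rack's pale spindle (top view, ends ~(369,264) high and ~(431,257) low) is the middle-sized one; in the top view the head tip is ~(251.7,209.3) and the tail tip ~(190.2,215.7). Now I'll measure.

```bash
cat > h.py <<'E'
import numpy as np, cv2
from rig import sense, eyes, ctrl
from scipy.spatial.transform import Rotation as Ro
def ray(c,p):
    K=np.array(c["mtx"]);R=np.array(c["R"]);t=np.array(c["t"])
    d=R.T@np.linalg.solve(K,[p[0],p[1],1]); return -R.T@t, d/np.linalg.norm(d)
def onz(c,p,z):
    o,d=ray(c,p); return o+d*(z-o[2])/d[2]
def proj(c,X):
    q=np.array(c["R"])@np.array(X)+np.array(c["t"]); q=np.array(c["mtx"])@q; return q[:2]/q[2]
def tri(a,b):
    (o1,d1),(o2,d2)=a,b
    s=np.linalg.lstsq(np.c_[d1,-d2],o2-o1,rcond=None)[0]
    p,q=o1+d1*s[0],o2+d2*s[1]; return (p+q)/2,np.linalg.norm(p-q)
def grasp():
    s=sense(); q=s["ee_rot"]; R=Ro.from_quat([q[1],q[2],q[3],q[0]]).as_matrix()
    return s["eef_pos"],R
def palemask(c,x,y,w,h):
    hsv=cv2.cvtColor(c["pixels"],cv2.COLOR_RGB2HSV); m=cv2.inRange(hsv,(12,60,150),(35,200,255))
    r=np.zeros_like(m); r[y:y+h,x:x+w]=m[y:y+h,x:x+w]
    r=cv2.morphologyEx(r,cv2.MORPH_OPEN,np.ones((5,5)))
    n,l,st,_=cv2.connectedComponentsWithStats(r); k=1+np.argmax(st[1:,4]); return np.uint8(l==k)*255
def axisline(m):
    r=cv2.minAreaRect(cv2.findContours(m,0,1)[0][0]); b=cv2.boxPoints(r)
    e=[np.linalg.norm(b[1]-b[0]),np.linalg.norm(b[2]-b[1])]
    if e[0]>e[1]: return (b[1]+b[2])/2,(b[0]+b[3])/2,e
    return (b[0]+b[1])/2,(b[2]+b[3])/2,e
E
python3 - <<'E'
from h import *
T=eyes.capture("top");S=eyes.capture("scene")
h=onz(T,(251.7,209.3),110);t=onz(T,(190.2,215.7),110)
print("head",h,"tail",t,np.linalg.norm(h-t)); d=(t-h)/np.linalg.norm(t-h); print("dir",d, np.arctan2(-d[0],d[1]))
print("tail tri",tri(ray(T,(190.2,215.7)),ray(S,(396,174.5))))
mid=h+90*d;print("mid",mid)
c=lambda x,y:(120+x/4.2,180+y/4.2)
print("bed corners",[onz(T,c(*p),45).round(1).tolist() for p in [(40,127),(48,262),(733,63),(745,200)]])
print("grip top",onz(T,c(180,142),184))
mt=palemask(T,362,235,75,40);ms=palemask(S,232,235,45,100)
at=axisline(mt);as_=axisline(ms);print(at,as_)
n1=np.cross(ray(T,at[0])[1],ray(T,at[1])[1]);n2=np.cross(ray(S,as_[0])[1],ray(S,as_[1])[1])
o1=ray(T,at[0])[0];o2=ray(S,as_[0])[0]
u=np.cross(n1,n2);u/=np.linalg.norm(u);u*=np.sign(u[1])
P=np.linalg.lstsq(np.array([n1,n2]),np.array([n1@o1,n2@o2]),rcond=None)[0]
P=P+u*(110-P[2])/u[2]; print("axis",u,"incl",np.degrees(np.arcsin(u[2])),"centre",P, "yaw",np.arctan2(-u[0],u[1]))
print("ends top", onz(T,at[0],160),onz(T,at[1],60),onz(T,at[0],60),onz(T,at[1],160))
print(proj(T,P+100*u),proj(T,P-100*u),proj(S,P+100*u),proj(S,P-100*u))
E
```

```text
head [573.2893195   95.71852207 110.        ] tail [560.40192044 257.15215274 110.        ] 161.94722031107347
dir [-0.07957777  0.99682866  0.        ] 0.0796620021032977
tail tri (array([563.19667748, 259.12201656, 106.66534451]), np.float64(4.901684563728072))
mid [566.12731998 185.4331015  110.        ]
bed corners [[591.1, 437.9, 45.0], [502.3, 431.4, 45.0], [621.8, -14.2, 45.0], [531.4, -20.3, 45.0]]
grip top [554.08871122 308.99093682 184.        ]
(array([432.73358, 252.06967], dtype=float32), array([364.4795, 258.2746], dtype=float32), [np.float32(68.53555), np.float32(37.391277)]) (array([275.5176 , 245.11081], dtype=float32), array([248.1171 , 331.87906], dtype=float32), [np.float32(90.99185), np.float32(35.38292)])
axis [-0.10526724  0.81086313  0.57569071] incl 35.14801753344831 centre [ 441.27670693 -260.94332351  110.        ] yaw 0.12909919271170928
ends top [ 443.58888977 -363.99230932  160.        ] [ 441.67354789 -198.92017753   60.        ] [ 453.77008281 -382.11181465   60.        ] [ 432.24536199 -192.20431889  160.        ]
[359.74915059 258.7046288 ] [417.36761694 253.46657938] [277.98655758 237.29247468] [252.04667413 319.43540044]
```

Run:
```python
from h import *
p,R=grasp(); print(p.round(1)); print(R.round(3))
T=eyes.capture("top");S=eyes.capture("scene")
at=[(368.6,263.6),(431.6,256.6)];as_=[(268.5,244.5),(242.5,322)]
n1=np.cross(ray(T,at[0])[1],ray(T,at[1])[1]);n2=np.cross(ray(S,as_[0])[1],ray(S,as_[1])[1])
o1=ray(T,at[0])[0];o2=ray(S,as_[0])[0]
u=np.cross(n1,n2);u/=np.linalg.norm(u);u*=np.sign(u[1])
P=np.linalg.lstsq(np.array([n1,n2]),np.array([n1@o1,n2@o2]),rcond=None)[0]
P=P+u*(110-P[2])/u[2]; print("axis",u,"incl",np.degrees(np.arcsin(u[2])),"centre",P, "yaw",np.arctan2(-u[0],u[1]))
a,b=onz(T,at[0],160),onz(T,at[1],60); print(a,b,(a+b)/2,np.linalg.norm(a-b),np.arctan2(b[0]-a[0],a[1]-b[1]))
# rack sides via rail corners in crop
```

```text
[ 181.4 -492.6  209.6]
[[-0.938 -0.     0.346]
 [-0.346  0.001 -0.938]
 [-0.    -1.    -0.001]]
axis [-0.11409345  0.84237834  0.52667012] incl 31.780742890186037 centre [ 429.49253089 -282.90902508  110.        ] yaw 0.13462284462326254
[ 418.58720901 -202.08085778  160.        ] [ 441.67012748 -378.50813227   60.        ] [ 430.12866825 -290.29449502  110.        ] 204.1063553892479 0.1300963513816374
```

```bash
python3 -m handwheel '[{"wy":-0.125,"ty":-3},{"wy":-0.125,"ty":-3},{"wy":-0.125,"ty":-3},{"wy":-0.125,"ty":-3},{"wy":-0.125,"ty":-3},{"wy":-0.125,"ty":-3},{"wy":-0.125,"ty":-3},{"wy":-0.125,"ty":-3},{"wy":-0.125,"ty":-3},{"wy":-0.125,"ty":-3}]'; python3 -c "
from h import *
p,R=grasp();print(p,R.round(3))"
```

```text
[ 181.38532986 -492.61574255  209.68006758] [[-0.938 -0.     0.346]
 [-0.346  0.    -0.938]
 [-0.    -1.    -0.   ]]invalid input
```

```bash
python3 -m handwheel '[{"grip":85,"tx":0,"ty":-3,"tz":0,"wx":0,"wy":-0.125,"wz":0},{"grip":85,"tx":0,"ty":-3,"tz":0,"wx":0,"wy":-0.125,"wz":0}]'; python3 -c "
from h import *
p,R=grasp();print(p,R.round(3))"
```

```text
time_s: 0.52
eef_pos: [181.4, -492.6, 215.7]
ee_rot: [0.212, -0.212, 0.675, -0.674]
force: [-0.3, 0.5, -0.4]
grip_width: 0.997
[ 181.36025521 -492.56561444  215.71769819] [[-0.821 -0.     0.571]
 [-0.571  0.001 -0.821]
 [-0.    -1.    -0.   ]]
```

```bash
python3 -m handwheel '[{"grip":85,"tx":0,"ty":-3,"tz":0,"wx":0,"wy":-0.125,"wz":0},{"grip":85,"tx":0,"ty":-3,"tz":0,"wx":0,"wy":-0.125,"wz":0},{"grip":85,"tx":0,"ty":-3,"tz":0,"wx":0,"wy":-0.125,"wz":0},{"grip":85,"tx":0,"ty":-3,"tz":0,"wx":0,"wy":-0.125,"wz":0},{"grip":85,"tx":0,"ty":-3,"tz":0,"wx":0,"wy":-0.125,"wz":0},{"grip":85,"tx":0,"ty":-3,"tz":0,"wx":0,"wy":-0.125,"wz":0},{"grip":85,"tx":0,"ty":-3,"tz":0,"wx":0,"wy":-0.125,"wz":0},{"grip":85,"tx":0,"ty":-3,"tz":0,"wx":0,"wy":-0.125,"wz":0},{"grip":85,"tx":0,"ty":-3,"tz":0,"wx":0,"wy":-0.033,"wz":0}]'; python3 -c "
from h import *
p,R=grasp();print(p,R.round(3))"
```

```text
time_s: 1.27
eef_pos: [181.4, -492.6, 242.9]
ee_rot: [0.518, -0.518, 0.482, -0.482]
force: [-0.3, -0.0, -0.3]
grip_width: 0.994
[ 181.38243375 -492.625285    242.8898606 ] [[ 0.071 -0.     0.997]
 [-0.997  0.     0.071]
 [-0.    -1.    -0.   ]]
```

```bash
python3 -m handwheel '[{"grip":85,"tx":-20,"ty":0,"tz":10,"wx":0,"wy":0,"wz":0},{"grip":85,"tx":-36,"ty":0,"tz":19,"wx":0,"wy":0,"wz":0},{"grip":85,"tx":-36,"ty":0,"tz":19,"wx":0,"wy":0,"wz":0},{"grip":85,"tx":-36,"ty":0,"tz":19,"wx":0,"wy":0,"wz":0},{"grip":85,"tx":-36,"ty":0,"tz":19,"wx":0,"wy":0,"wz":0},{"grip":85,"tx":-36,"ty":0,"tz":19,"wx":0,"wy":0,"wz":0},{"grip":85,"tx":-36,"ty":0,"tz":19,"wx":0,"wy":0,"wz":0},{"grip":85,"tx":-36,"ty":0,"tz":19,"wx":0,"wy":0,"wz":0},{"grip":85,"tx":-36,"ty":0,"tz":19,"wx":0,"wy":0,"wz":0},{"grip":85,"tx":-36,"ty":0,"tz":19,"wx":0,"wy":0,"wz":0}]'; python3 -m handwheel '[{"grip":85,"tx":-36,"ty":0,"tz":19,"wx":0,"wy":0,"wz":0},{"grip":85,"tx":-36,"ty":0,"tz":19,"wx":0,"wy":0,"wz":0},{"grip":85,"tx":-36,"ty":0,"tz":19,"wx":0,"wy":0,"wz":0},{"grip":85,"tx":-36,"ty":0,"tz":19,"wx":0,"wy":0,"wz":0},{"grip":85,"tx":-36,"ty":0,"tz":19,"wx":0,"wy":0,"wz":0},{"grip":85,"tx":-36,"ty":0,"tz":19,"wx":0,"wy":0,"wz":0},{"grip":85,"tx":-36,"ty":0,"tz":19,"wx":0,"wy":0,"wz":0},{"grip":85,"tx":-36,"ty":0,"tz":19,"wx":0,"wy":0,"wz":0},{"grip":85,"tx":-36,"ty":0,"tz":19,"wx":0,"wy":0,"wz":0},{"grip":85,"tx":-20,"ty":0,"tz":10,"wx":0,"wy":0,"wz":0}]'; python3 -c "
from h import *
c=eyes.capture('wrist');cv2.imwrite('pics/w1.png',c['pixels'][:,:,::-1])
p,R=grasp();print(p,R.round(3)); print(-c['R'].T@c['t'])"
```

```text
time_s: 2.1
eef_pos: [339.9, -135.8, 243.0]
ee_rot: [0.516, -0.516, 0.483, -0.484]
force: [1.0, -0.3, 0.2]
grip_width: 0.991
time_s: 2.93
eef_pos: [498.5, 220.9, 242.3]
ee_rot: [0.517, -0.516, 0.483, -0.483]
force: [-0.4, -0.6, -0.2]
grip_width: 0.995
[498.95824671 222.45977765 241.96029444] [[ 0.068 -0.     0.998]
 [-0.998  0.001  0.068]
 [-0.001 -1.    -0.   ]]
[493.02450513 302.5634338  405.81251958]
```

View pics/w1.png

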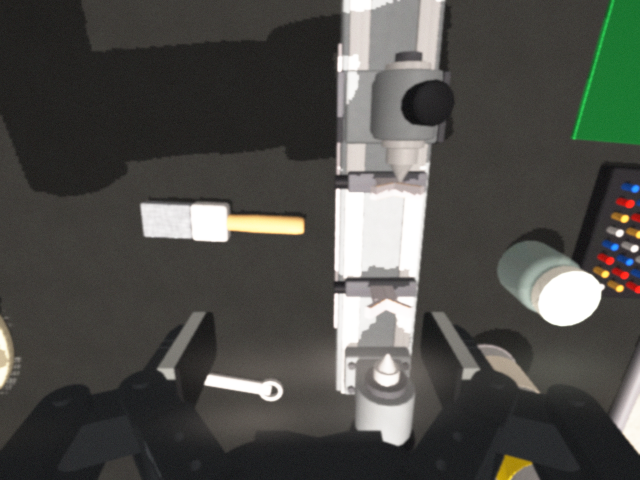

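The wrist view shows the stand: tail tip ~(402,182), head tip ~(388,354), black grip top ~(434,102), rests at rows ~183 and ~297.

Run:
```python
from h import *
c=eyes.capture('wrist'); im=c['pixels'][:,:,::-1]
def up(x,y,w,h,f,n): cv2.imwrite(n,cv2.resize(im[y:y+h,x:x+w],None,fx=f,fy=f,interpolation=cv2.INTER_CUBIC))
up(330,60,130,90,6,"pics/w1a.png");up(330,150,120,100,6,"pics/w1b.png");up(330,260,120,100,6,"pics/w1c.png")
h=onz(c,(388,353.5),110);t=onz(c,(402.5,182),110);g=onz(c,(434,102),184)
print(h,t,g,np.linalg.norm(h-t),np.arctan2(h[0]-t[0],t[1]-h[1]))
```

```text
[574.50904994  93.54961396 110.        ] [564.78969597 258.19885689 110.        ] [558.26480951 316.17421181 184.        ] 164.93586340928198 0.05896223953775582
```

View pics/w1b.png

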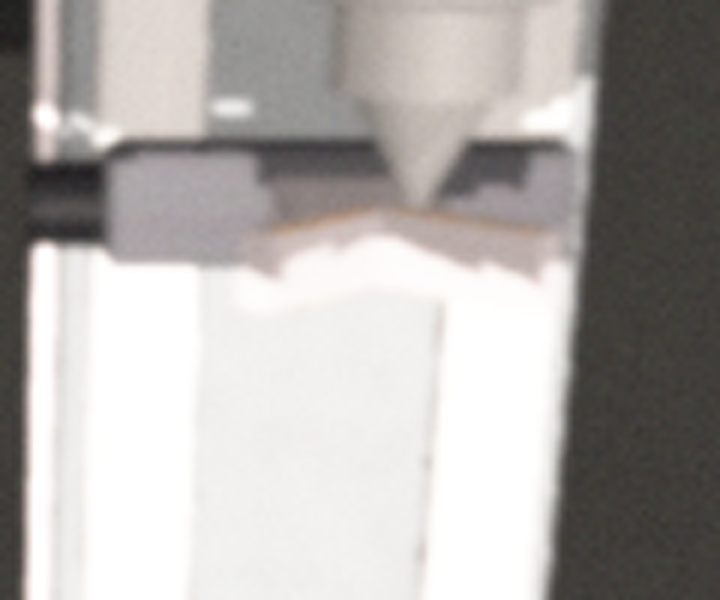

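View pics/w1c.png

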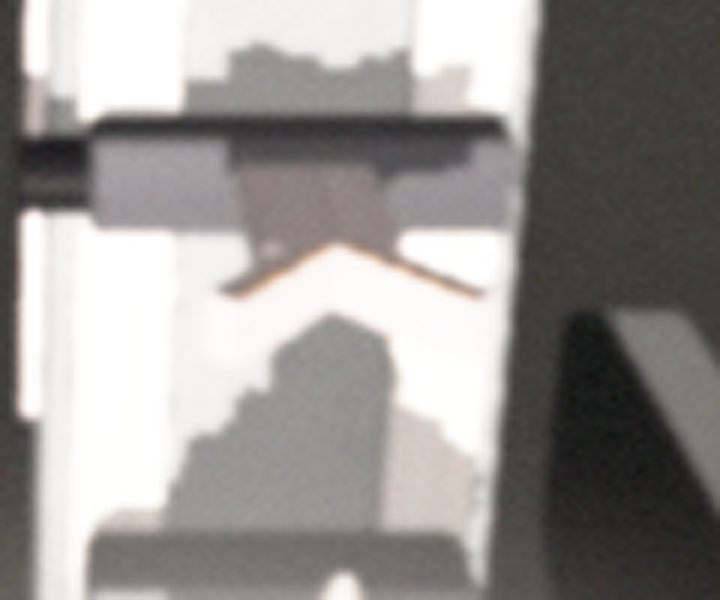

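View pics/w1a.png

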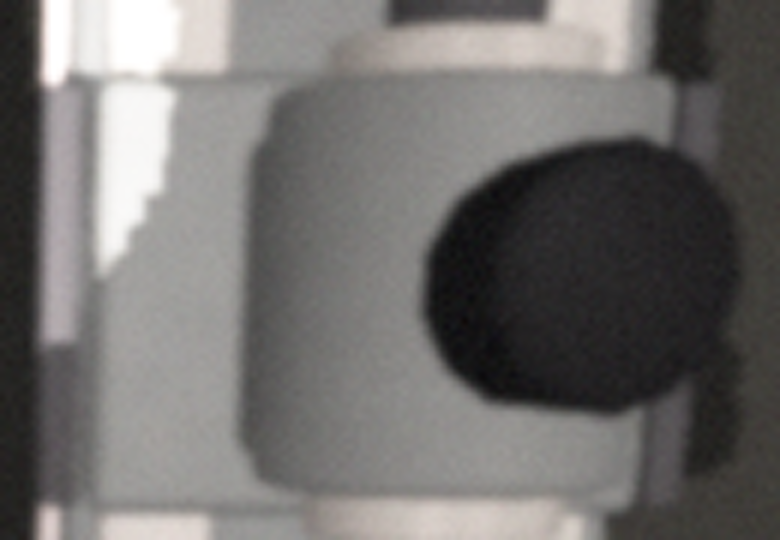

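Run:
```python
from h import *
c=eyes.capture('wrist')
h=onz(c,(387.2,355.3),110);t=onz(c,(399.7,184.7),110);g=onz(c,(432.3,104.2),184)
print(h,t,g,np.linalg.norm(h-t),np.arctan2(h[0]-t[0],t[1]-h[1]))
p,R=grasp();print(p)
d=g-p; print("tx",d@R[:,0],"tz",d@R[:,2])
```

```text
[573.25264839  88.8758116  110.        ] [562.02274403 253.34310536 110.        ] [556.70894475 312.49710479 184.        ] 164.85023952078228 0.06817465439000861
[497.84806464 218.41501263 242.14798963]
tx -89.92493123854923 tz 65.11358983116394
```

```bash
python3 -m handwheel '[{"grip":85,"tx":-40,"ty":0,"tz":30,"wx":0,"wy":0,"wz":0},{"grip":85,"tx":-30,"ty":0,"tz":25,"wx":0,"wy":0,"wz":0},{"grip":85,"tx":-10,"ty":0,"tz":8,"wx":0,"wy":0,"wz":0},{"grip":85,"tx":0,"ty":0,"tz":0,"wx":0,"wy":0,"wz":0},{"grip":85,"tx":0,"ty":0,"tz":0,"wx":0,"wy":0,"wz":0},{"grip":85,"tx":0,"ty":0,"tz":0,"wx":0,"wy":0,"wz":0}]'
python3 - <<'E'
from h import *
p,R=grasp();print(p,sense()['dq'].round(4))
c=eyes.capture('wrist');cv2.imwrite('pics/w2.png',c['pixels'][:,:,::-1])
p,R=grasp();print(p)
for X in [(556.7,312.5,184),(573.25,88.9,110),(562,253.3,110)]: print(proj(c,X))
E
```

```text
time_s: 3.58
eef_pos: [550.8, 293.0, 243.1]
ee_rot: [-0.516, 0.516, -0.484, 0.484]
force: [0.1, 0.7, -0.0]
grip_width: 0.995
[550.79218732 292.97508763 243.13125018] [ 0.0001 -0.0092  0.0016  0.0032 -0.      0.0031]
[550.80952032 293.00486756 243.38522629]
[329.94641502 220.32261272]
[327.77388496 411.02072443]
[328.5163828  262.48259714]
```

View pics/w2.png

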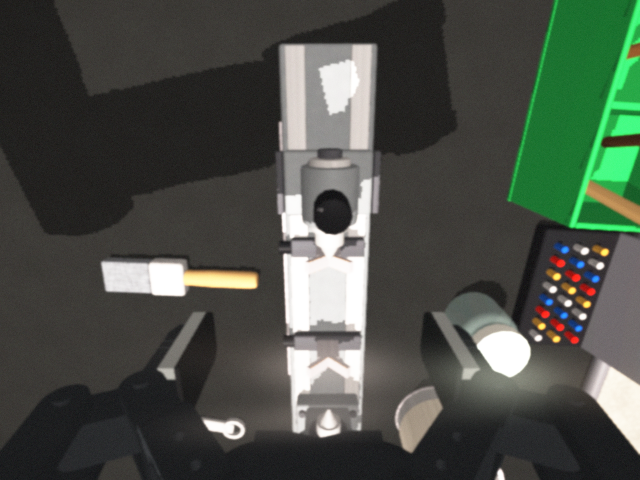

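Run:
```python
from h import *
im=cv2.imread('pics/w2.png')
a=cv2.resize(im[180:280,280:380],None,fx=4,fy=4,interpolation=3);b=cv2.resize(im[340:440,280:380],None,fx=4,fy=4,interpolation=3)
cv2.imwrite('pics/w2a.png',np.hstack([a,b]))
```

```text
(no output)
```

View pics/w2a.png

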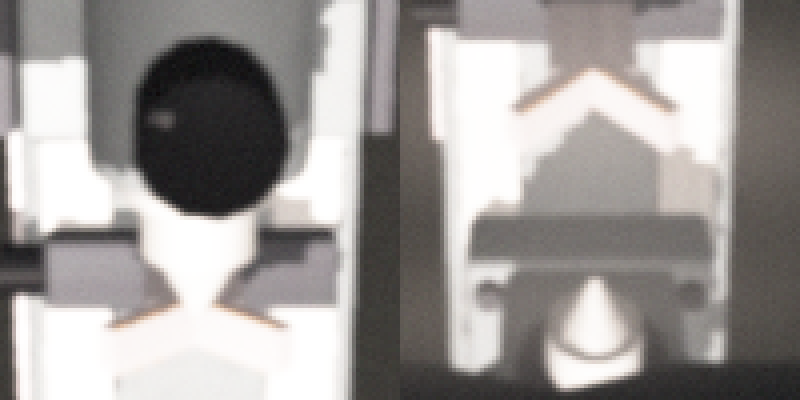

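Run:
```python
from h import *
c=eyes.capture('wrist')
h=onz(c,(329,409.3),110);t=onz(c,(328.7,257.5),110);g=onz(c,(333,215.5),184)
print(h,t,g,np.linalg.norm(h-t))
r1=onz(c,(280+193/4,340+75/4),88)
p,R=grasp();print(p)
d=g-p; print("tx",d@R[:,0],"tz",d@R[:,2])
```

```text
[574.3854777   91.08450491 110.        ] [561.87087699 257.99181704 110.        ] [558.42884064 315.77009903 184.        ] 167.37582284895143
[550.8310824  293.14997358 243.44427441]
tx -22.091447365834533 tz 8.993975453593011
```

```bash
python3 -m handwheel '[{"grip":85,"tx":-15,"ty":20,"tz":6,"wx":0,"wy":0,"wz":0},{"grip":85,"tx":-7,"ty":30,"tz":2,"wx":0,"wy":0,"wz":0},{"grip":85,"tx":0,"ty":30,"tz":0,"wx":0,"wy":0,"wz":0},{"grip":85,"tx":0,"ty":14,"tz":0,"wx":0,"wy":0,"wz":0},{"grip":85,"tx":0,"ty":0,"tz":0,"wx":0,"wy":0,"wz":0},{"grip":85,"tx":0,"ty":0,"tz":0,"wx":0,"wy":0,"wz":0}]'
python3 - <<'E'
from h import *
for n in ['wrist','scene']:
    c=eyes.capture(n);im=c['pixels'][:,:,::-1]
    if n=='scene': im=cv2.resize(im[100:270,310:470],None,fx=3.5,fy=3.5)
    cv2.imwrite(f'pics/{n}3.png',im)
E
```

```text
time_s: 4.18
eef_pos: [557.6, 316.2, 149.5]
ee_rot: [0.516, -0.516, 0.484, -0.484]
force: [-0.1, 1.0, 0.3]
grip_width: 0.995
```

View pics/wrist3.png

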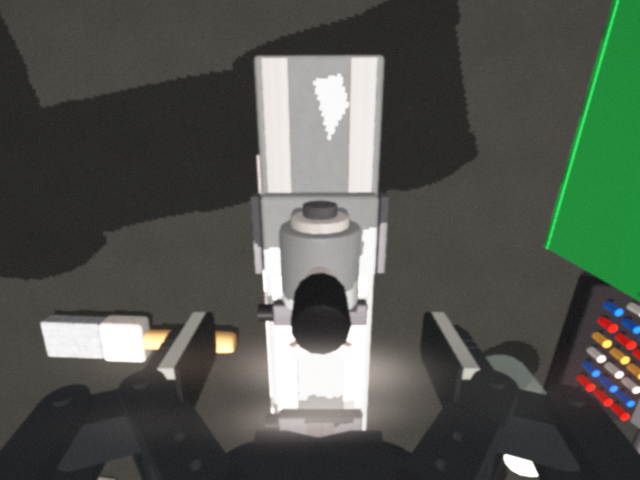

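View pics/scene3.png

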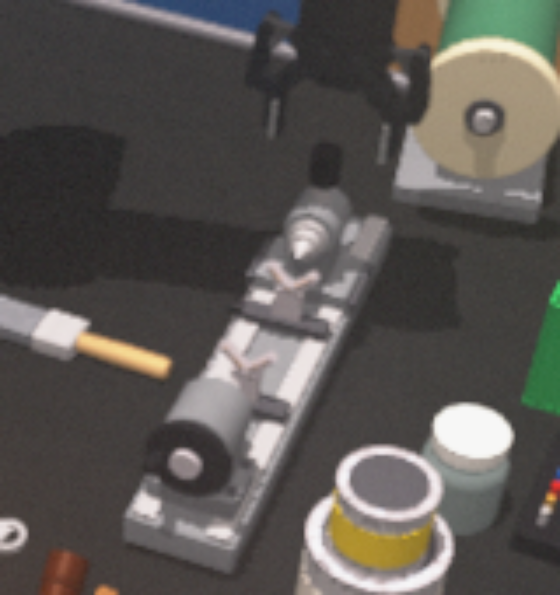

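Run:
```python
from h import *
c=eyes.capture('scene');p,R=grasp()
for X in [p,p+[0,0,13],(558,316,150),(558,316,184)]:
    q=proj(c,X);print((q-[310,100])*3.5)
```

```text
[323.5903029  180.89759868]
[325.51932655 167.91121514]
[322.75574798 182.1419116 ]
[327.8380309  147.85437134]
```

Run:
```python
from h import *
c=eyes.capture('scene');p,R=grasp()
for s in(-45,45):
  for z in(0,13,20,30):
    q=proj(c,p+s*R[:,2]+[0,0,z]);print(s,z,(q-[310,100])*3.5)
```

```text
-45 0 [272.51853254 168.7355747 ]
-45 13 [274.10958088 155.79362993]
-45 20 [274.97458691 148.75747649]
-45 30 [276.22052017 138.62277529]
45 0 [375.33494106 193.68351164]
45 13 [377.61179914 180.66061618]
45 20 [378.84988056 173.5791889 ]
45 30 [380.63345589 163.377712  ]
```

```bash
python3 -m handwheel '[{"grip":24,"tx":0,"ty":8,"tz":0,"wx":0,"wy":0,"wz":0},{"grip":24,"tx":0,"ty":0,"tz":0,"wx":0,"wy":0,"wz":0},{"grip":24,"tx":0,"ty":0,"tz":0,"wx":0,"wy":0,"wz":0},{"grip":20,"tx":0,"ty":0,"tz":0,"wx":0,"wy":0,"wz":0},{"grip":20,"tx":0,"ty":0,"tz":0,"wx":0,"wy":0,"wz":0},{"grip":20,"tx":0,"ty":0,"tz":0,"wx":0,"wy":0,"wz":0},{"grip":20,"tx":0,"ty":0,"tz":0,"wx":0,"wy":0,"wz":0},{"grip":20,"tx":0,"ty":0,"tz":0,"wx":0,"wy":0,"wz":0}]' 40
python3 - <<'E'
from h import *
for n in ['wrist','scene']:
    c=eyes.capture(n);im=c['pixels'][:,:,::-1]
    if n=='scene': im=cv2.resize(im[100:270,310:470],None,fx=3.5,fy=3.5)
    cv2.imwrite(f'pics/{n}4.png',im)
E
```

```text
time_s: 5.05
eef_pos: [558.5, 316.9, 141.3]
ee_rot: [0.517, -0.515, 0.483, -0.484]
force: [4.3, 1.5, -1.0]
grip_width: 0.286
```

View pics/scene4.png

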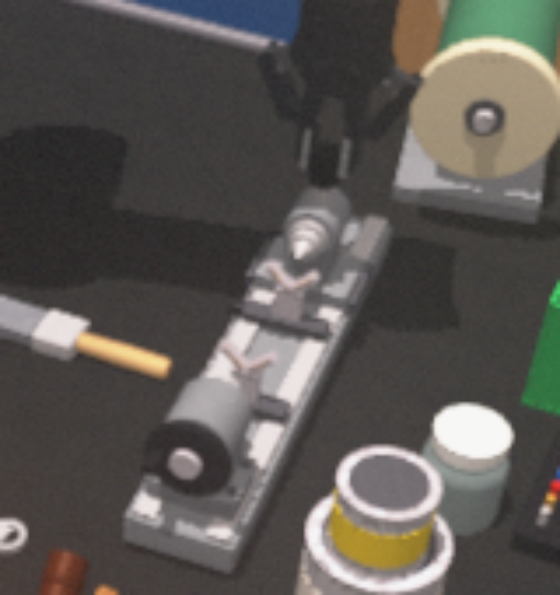

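View pics/wrist4.png

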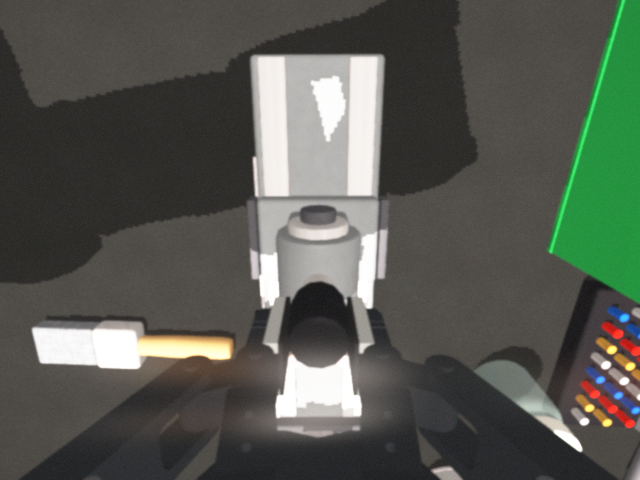

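```bash
python3 -m handwheel '[{"grip":20,"tx":-4,"ty":0,"tz":0,"wx":0,"wy":0,"wz":0},{"grip":20,"tx":-8,"ty":0,"tz":0,"wx":0,"wy":0,"wz":0},{"grip":20,"tx":-10,"ty":0,"tz":0,"wx":0,"wy":0,"wz":0},{"grip":20,"tx":-10,"ty":0,"tz":0,"wx":0,"wy":0,"wz":0},{"grip":20,"tx":-10,"ty":0,"tz":0,"wx":0,"wy":0,"wz":0},{"grip":20,"tx":-10,"ty":0,"tz":0,"wx":0,"wy":0,"wz":0},{"grip":20,"tx":-8,"ty":0,"tz":0,"wx":0,"wy":0,"wz":0},{"grip":20,"tx":-4,"ty":0,"tz":0,"wx":0,"wy":0,"wz":0},{"grip":20,"tx":0,"ty":0,"tz":0,"wx":0,"wy":0,"wz":0},{"grip":20,"tx":0,"ty":0,"tz":0,"wx":0,"wy":0,"wz":0}]'
python3 - <<'E'
from h import *
c=eyes.capture('wrist');cv2.imwrite('pics/w5.png',c['pixels'][:,:,::-1]);print(grasp())
E
```

```text
time_s: 5.98
eef_pos: [554.1, 381.2, 141.2]
ee_rot: [0.517, -0.515, 0.483, -0.484]
force: [5.6, 2.9, 0.6]
grip_width: 0.289
(array([554.08723898, 381.19146675, 141.27211391]), array([[ 0.06501895,  0.0021101 ,  0.9978818 ],
       [-0.99788228,  0.00200824,  0.06501473],
       [-0.00186679, -0.99999576,  0.00223621]]))
```

View pics/w5.png

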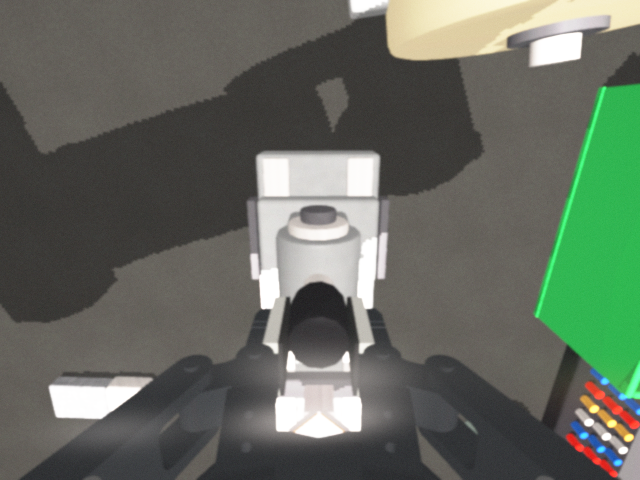

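```bash
python3 -m handwheel '[{"grip":50,"tx":0,"ty":0,"tz":0,"wx":0,"wy":0,"wz":0},{"grip":60,"tx":0,"ty":0,"tz":0,"wx":0,"wy":0,"wz":0},{"grip":60,"tx":0,"ty":0,"tz":0,"wx":0,"wy":0,"wz":0},{"grip":60,"tx":0,"ty":-5,"tz":0,"wx":0,"wy":0,"wz":0},{"grip":60,"tx":0,"ty":-25,"tz":0,"wx":0,"wy":0,"wz":0},{"grip":60,"tx":0,"ty":-30,"tz":0,"wx":0,"wy":0,"wz":0},{"grip":60,"tx":10,"ty":-30,"tz":0,"wx":0,"wy":-0.02,"wz":0},{"grip":60,"tx":30,"ty":-15,"tz":-8,"wx":0,"wy":-0.02,"wz":0},{"grip":60,"tx":37,"ty":0,"tz":-8,"wx":0,"wy":-0.02,"wz":0},{"grip":60,"tx":37,"ty":0,"tz":-8,"wx":0,"wy":0,"wz":0}]'
python3 -m handwheel '[{"grip":60,"tx":37,"ty":0,"tz":-8,"wx":0,"wy":0,"wz":0},{"grip":60,"tx":37,"ty":0,"tz":-8,"wx":0,"wy":0,"wz":0},{"grip":60,"tx":37,"ty":0,"tz":-8,"wx":0,"wy":0,"wz":0},{"grip":60,"tx":37,"ty":0,"tz":-8,"wx":0,"wy":0,"wz":0},{"grip":60,"tx":37,"ty":0,"tz":-8,"wx":0,"wy":0,"wz":0},{"grip":60,"tx":37,"ty":0,"tz":-8,"wx":0,"wy":0,"wz":0},{"grip":60,"tx":37,"ty":0,"tz":-4,"wx":0,"wy":0,"wz":0},{"grip":60,"tx":37,"ty":0,"tz":-4,"wx":0,"wy":0,"wz":0},{"grip":60,"tx":37,"ty":0,"tz":-4,"wx":0,"wy":0,"wz":0},{"grip":60,"tx":20,"ty":0,"tz":-4,"wx":0,"wy":0,"wz":0}]'
python3 - <<'E'
from h import *
print(grasp())
c=eyes.capture('wrist');cv2.imwrite('pics/w6.png',c['pixels'][:,:,::-1]);print(grasp()[0])
E
```

```text
time_s: 6.87
eef_pos: [540.8, 263.9, 247.2]
ee_rot: [0.532, -0.53, 0.467, -0.468]
force: [0.6, -0.2, 0.7]
grip_width: 0.701
time_s: 7.7
eef_pos: [521.4, -96.8, 246.1]
ee_rot: [-0.53, 0.53, -0.468, 0.469]
force: [-0.5, -0.6, -0.1]
grip_width: 0.697
(array([521.42860728, -96.84094274, 246.12964513]), array([[ 1.22306775e-01,  1.01228372e-04,  9.92492339e-01],
       [-9.92492129e-01, -6.45683513e-04,  1.22306815e-01],
       [ 6.53216859e-04, -9.99999786e-01,  2.14968941e-05]]))
[521.23667575 -98.70216173 245.9513444 ]
```

View pics/w6.png

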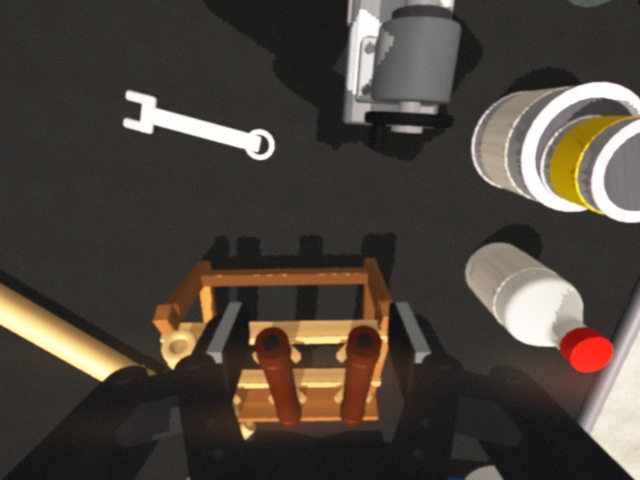

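```bash
python3 -m handwheel '[{"grip":60,"tx":33,"ty":0,"tz":-16,"wx":0,"wy":0,"wz":0},{"grip":60,"tx":33,"ty":0,"tz":-16,"wx":0,"wy":0,"wz":0},{"grip":60,"tx":33,"ty":0,"tz":-16,"wx":0,"wy":0,"wz":0},{"grip":60,"tx":33,"ty":0,"tz":-16,"wx":0,"wy":0,"wz":0},{"grip":60,"tx":33,"ty":0,"tz":-16,"wx":0,"wy":0,"wz":0},{"grip":60,"tx":33,"ty":0,"tz":-16,"wx":0,"wy":0,"wz":0},{"grip":60,"tx":32,"ty":0,"tz":-16,"wx":0,"wy":0,"wz":0},{"grip":60,"tx":0,"ty":0,"tz":0,"wx":0,"wy":0,"wz":0.1},{"grip":60,"tx":0,"ty":0,"tz":0,"wx":0,"wy":0,"wz":0.1},{"grip":60,"tx":0,"ty":0,"tz":0,"wx":0,"wy":0,"wz":0.12}]'
python3 -m handwheel '[{"grip":60,"tx":0,"ty":0,"tz":0,"wx":0,"wy":0,"wz":0.12},{"grip":60,"tx":0,"ty":0,"tz":0,"wx":0,"wy":0,"wz":0.084},{"grip":60,"tx":0,"ty":0,"tz":0,"wx":0,"wy":0,"wz":0},{"grip":60,"tx":0,"ty":0,"tz":0,"wx":0,"wy":0,"wz":0},{"grip":60,"tx":0,"ty":0,"tz":0,"wx":0,"wy":0,"wz":0}]'
python3 - <<'E'
from h import *
print(grasp())
c=eyes.capture('wrist');cv2.imwrite('pics/w7.png',c['pixels'][:,:,::-1]);print(grasp()[0])
E
```

```text
time_s: 8.58
eef_pos: [439.3, -335.4, 247.4]
ee_rot: [0.599, -0.448, 0.546, -0.377]
force: [0.7, 0.5, 0.5]
grip_width: 0.703
time_s: 9.0
eef_pos: [439.6, -335.1, 246.5]
ee_rot: [0.633, -0.392, 0.588, -0.315]
force: [0.8, 0.0, 0.8]
grip_width: 0.704
(array([ 439.59142168, -335.1126805 ,  246.47730296]), array([[ 1.09054385e-01, -6.20592720e-02,  9.92096663e-01],
       [-8.60530865e-01,  4.93702957e-01,  1.25475183e-01],
       [-4.97587954e-01, -8.67413418e-01,  4.36553204e-04]]))
[ 439.6445093  -334.92614328  246.82499988]
```

View pics/w7.png

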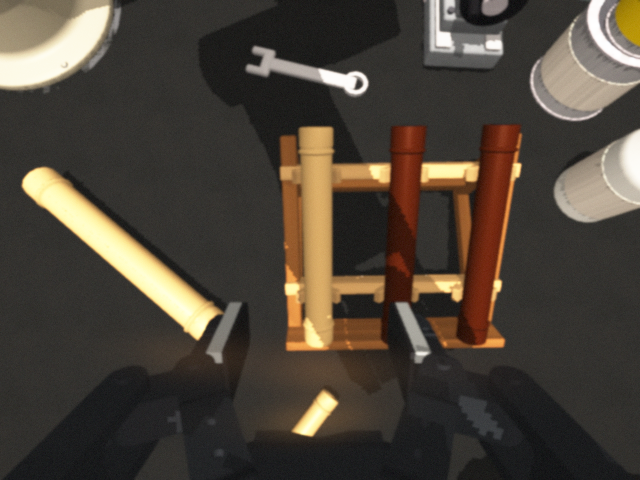

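Run:
```python
from h import *
c=eyes.capture('wrist');p,R=grasp()
C=np.array([430,-287,110.]);n=R[:,1]
def pl(px):
    o,d=ray(c,px); return o+d*((C-o)@n)/(d@n)
im=c['pixels']
hsv=cv2.cvtColor(im,cv2.COLOR_RGB2HSV)
for row in (170-25,200,230,260,310):
    x=im[row,285:350].astype(int); m=np.where((x[:,0]>140)&(x[:,1]>100))[0]+285; print(row,m.min(),m.max())
a,b=pl((316.5,129)),pl((319,345)); u=(a-b)/np.linalg.norm(a-b)
print(a,b,(a+b)/2,np.linalg.norm(a-b),u,np.degrees(np.arcsin(u[2])))
M=(a+b)/2; d=M-p
print("in tool",R.T@d, "u tool",R.T@u)
```

```text
145 300 331
200 302 330
230 303 330
260 304 331
310 288 331
[ 421.11989953 -202.86523111  158.52790345] [ 445.51016002 -378.79940809   56.63551849] [ 433.31502978 -290.8323196   107.58171097] 204.76761840900144 [-0.1191119   0.85918945  0.49760009] 29.84134971869758
in tool [ 30.75639952 142.99086445  -0.84042291] u tool [-9.99953913e-01  5.55111512e-17 -9.60059604e-03]
```

```bash
python3 -m handwheel '[{"grip":60,"tx":16,"ty":10,"tz":-1,"wx":0,"wy":-0.01,"wz":0},{"grip":60,"tx":15,"ty":20,"tz":0,"wx":0,"wy":0,"wz":0},{"grip":60,"tx":0,"ty":30,"tz":0,"wx":0,"wy":0,"wz":0},{"grip":60,"tx":0,"ty":20,"tz":0,"wx":0,"wy":0,"wz":0},{"grip":60,"tx":0,"ty":10,"tz":0,"wx":0,"wy":0,"wz":0},{"grip":60,"tx":0,"ty":0,"tz":0,"wx":0,"wy":0,"wz":0},{"grip":60,"tx":0,"ty":0,"tz":0,"wx":0,"wy":0,"wz":0}]'
python3 - <<'E'
from h import *
c=eyes.capture('wrist');cv2.imwrite('pics/w8.png',c['pixels'][:,:,::-1])
p,R=grasp();M=np.array([433.3,-290.8,107.6]); print(p,R.T@(M-p))
E
```

```text
time_s: 9.68
eef_pos: [436.2, -317.7, 152.3]
ee_rot: [0.636, -0.393, 0.586, -0.312]
force: [-0.5, -1.4, -0.2]
grip_width: 0.701
[ 436.41180504 -318.15210371  152.84157348] [-1.27428418 52.94238799  0.31722513]
```

View pics/w8.png

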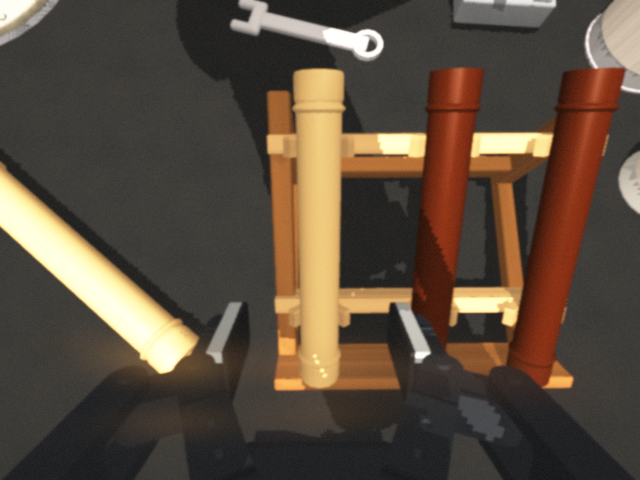

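```bash
python3 -m handwheel '[{"grip":60,"tx":-1,"ty":20,"tz":0,"wx":0,"wy":0,"wz":0},{"grip":60,"tx":0,"ty":20,"tz":0,"wx":0,"wy":0,"wz":0},{"grip":60,"tx":0,"ty":15,"tz":0,"wx":0,"wy":0,"wz":0},{"grip":60,"tx":0,"ty":10,"tz":0,"wx":0,"wy":0,"wz":0},{"grip":60,"tx":0,"ty":6,"tz":0,"wx":0,"wy":0,"wz":0},{"grip":60,"tx":0,"ty":0,"tz":0,"wx":0,"wy":0,"wz":0},{"grip":60,"tx":0,"ty":0,"tz":0,"wx":0,"wy":0,"wz":0}]'
python3 - <<'E'
from h import *
c=eyes.capture('wrist');cv2.imwrite('pics/w9.png',c['pixels'][:,:,::-1])
c=eyes.capture('scene');cv2.imwrite('pics/s9.png',cv2.resize(c['pixels'][200:370,200:370,::-1],None,fx=3.5,fy=3.5))
p,R=grasp();M=np.array([433.3,-290.8,107.6]); print(p,R.T@(M-p))
E
```

```text
time_s: 10.32
eef_pos: [432.0, -282.2, 92.0]
ee_rot: [0.636, -0.393, 0.586, -0.313]
force: [-0.1, -0.6, -0.6]
grip_width: 0.701
[ 432.00630267 -282.37669406   92.12345942] [ -0.33577927 -17.66273909   0.25287192]
```

View pics/w9.png

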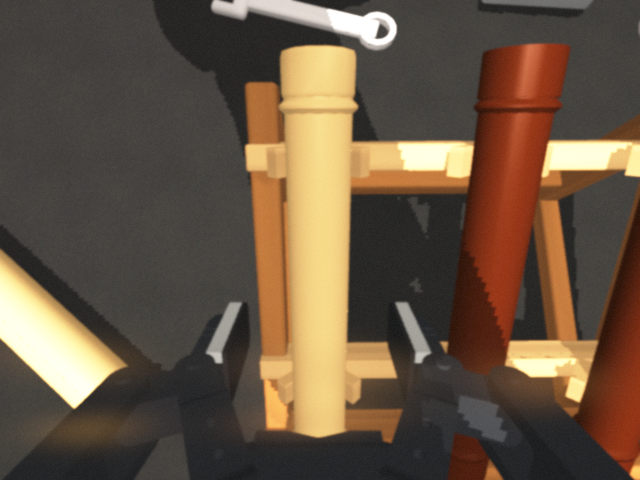

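View pics/s9.png

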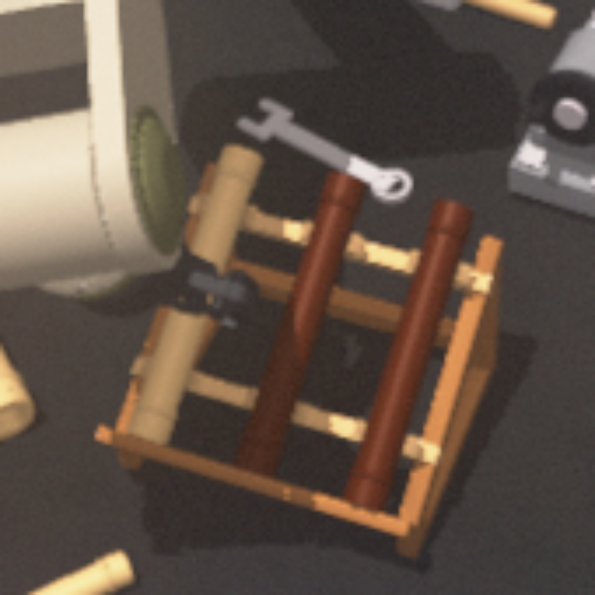

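Fingers straddle the middle of the pale spindle (scene crop ~(205,290)), clear of the dark neighbour. Closing.

```bash
python3 -m handwheel '[{"grip":20,"tx":0,"ty":1,"tz":0,"wx":0,"wy":0,"wz":0},{"grip":20,"tx":0,"ty":0,"tz":0,"wx":0,"wy":0,"wz":0},{"grip":20,"tx":0,"ty":0,"tz":0,"wx":0,"wy":0,"wz":0},{"grip":20,"tx":0,"ty":0,"tz":0,"wx":0,"wy":0,"wz":0},{"grip":20,"tx":0,"ty":0,"tz":0,"wx":0,"wy":0,"wz":0},{"grip":20,"tx":0,"ty":0,"tz":0,"wx":0,"wy":0,"wz":0},{"grip":20,"tx":0,"ty":0,"tz":0,"wx":0,"wy":0,"wz":0}]' 40
python3 - <<'E'
from h import *
p,R=grasp();M=np.array([433.3,-290.8,107.6]); print(p,R.T@(M-p))
E
```

```text
time_s: 11.0
eef_pos: [432.0, -281.4, 90.9]
ee_rot: [0.636, -0.393, 0.586, -0.313]
force: [3.0, -1.5, 5.2]
grip_width: 0.261
[ 431.98992825 -281.37312957   90.90829219] [ -0.09127278 -19.2136865    0.14561602]
```

Run:
```python
from h import *
c=eyes.capture('wrist');cv2.imwrite('pics/w10.png',c['pixels'][:,:,::-1])
c=eyes.capture('scene');cv2.imwrite('pics/s10.png',cv2.resize(c['pixels'][220:350,200:330,::-1],None,fx=4.5,fy=4.5))
```

```text
(no output)
```

View pics/w10.png

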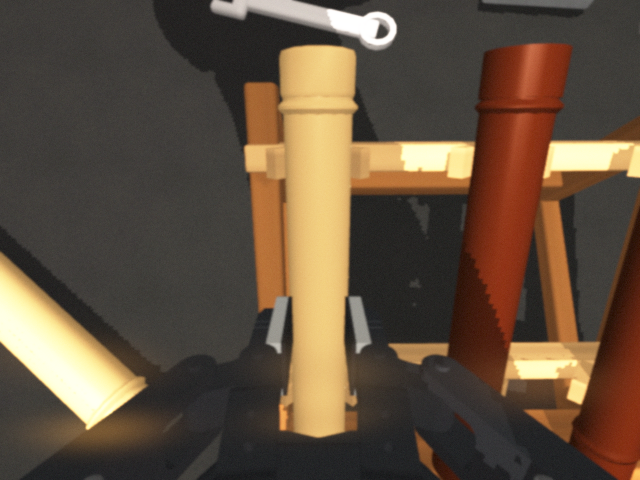

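View pics/s10.png

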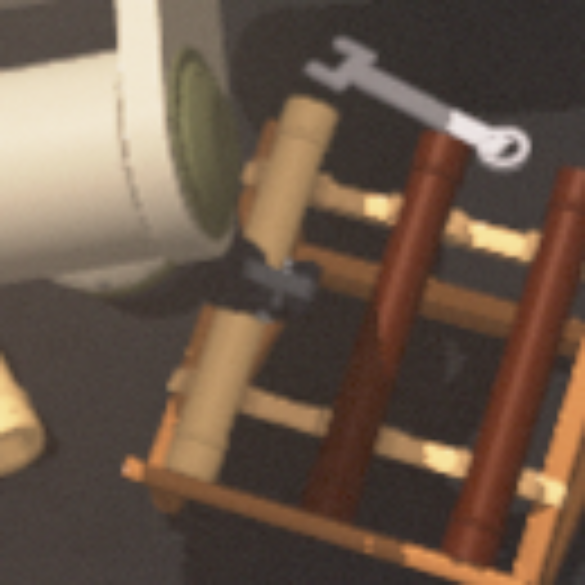

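```bash
python3 -m handwheel '[{"grip":20,"tx":0,"ty":-4,"tz":0,"wx":0,"wy":0,"wz":0},{"grip":20,"tx":0,"ty":-8,"tz":0,"wx":0,"wy":0,"wz":0},{"grip":20,"tx":0,"ty":-14,"tz":0,"wx":0,"wy":0,"wz":0},{"grip":20,"tx":0,"ty":-14,"tz":0,"wx":0,"wy":0,"wz":0},{"grip":20,"tx":0,"ty":-8,"tz":0,"wx":0,"wy":0,"wz":0},{"grip":20,"tx":0,"ty":-2,"tz":0,"wx":0,"wy":0,"wz":0},{"grip":20,"tx":0,"ty":0,"tz":0,"wx":0,"wy":0,"wz":0},{"grip":20,"tx":0,"ty":0,"tz":0,"wx":0,"wy":0,"wz":0}]'
python3 - <<'E'
from h import *
c=eyes.capture('wrist');cv2.imwrite('pics/w11.png',c['pixels'][:,:,::-1])
c=eyes.capture('scene');cv2.imwrite('pics/s11.png',cv2.resize(c['pixels'][200:350,180:330,::-1],None,fx=4,fy=4))
E
```

```text
time_s: 11.77
eef_pos: [434.5, -305.5, 133.2]
ee_rot: [0.636, -0.392, 0.586, -0.312]
force: [0.8, -0.7, -1.6]
grip_width: 0.261
```

View pics/w11.png

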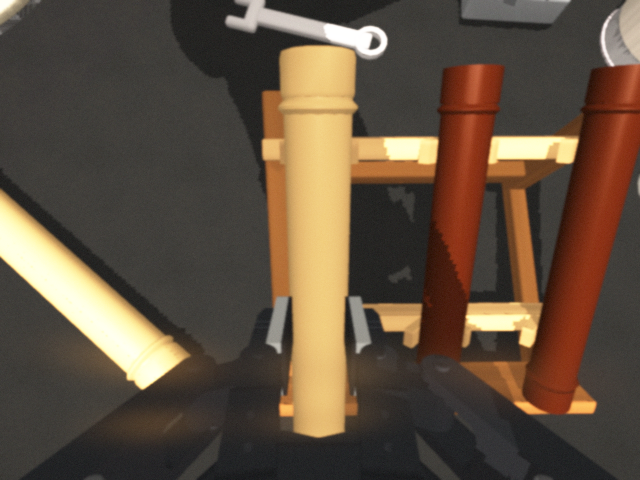

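View pics/s11.png

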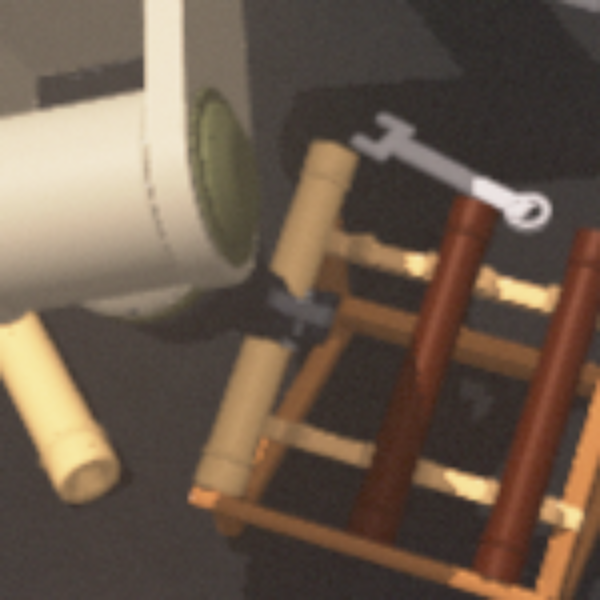

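```bash
python3 -m handwheel '[{"grip":20,"tx":0,"ty":-15,"tz":0,"wx":0,"wy":0,"wz":0},{"grip":20,"tx":0,"ty":-25,"tz":0,"wx":0,"wy":0,"wz":0},{"grip":20,"tx":0,"ty":-30,"tz":0,"wx":0,"wy":0,"wz":0},{"grip":20,"tx":0,"ty":-25,"tz":0,"wx":0,"wy":0,"wz":0},{"grip":20,"tx":0,"ty":-20,"tz":0,"wx":0,"wy":0,"wz":-0.05},{"grip":20,"tx":0,"ty":-10,"tz":0,"wx":0,"wy":0,"wz":-0.08},{"grip":20,"tx":0,"ty":0,"tz":0,"wx":0,"wy":0,"wz":-0.1},{"grip":20,"tx":0,"ty":0,"tz":0,"wx":0,"wy":0,"wz":-0.1},{"grip":20,"tx":0,"ty":0,"tz":0,"wx":0,"wy":0,"wz":-0.1},{"grip":20,"tx":0,"ty":0,"tz":0,"wx":0,"wy":0,"wz":-0.09}]'
python3 -m handwheel '[{"grip":20,"tx":0,"ty":0,"tz":0,"wx":0,"wy":0.03,"wz":0},{"grip":20,"tx":0,"ty":0,"tz":0,"wx":0,"wy":0.03,"wz":0},{"grip":20,"tx":0,"ty":0,"tz":0,"wx":0,"wy":0,"wz":0},{"grip":20,"tx":0,"ty":0,"tz":0,"wx":0,"wy":0,"wz":0},{"grip":20,"tx":0,"ty":0,"tz":0,"wx":0,"wy":0,"wz":0}]'
python3 - <<'E'
from h import *
p,R=grasp();print(p,R.round(4))
d=np.array([566,203,245])-p;print(R.T@d)
E
```

```text
time_s: 12.7
eef_pos: [442.4, -367.1, 242.4]
ee_rot: [0.534, -0.531, 0.464, -0.467]
force: [0.0, 0.6, -1.8]
grip_width: 0.26
time_s: 13.12
eef_pos: [442.4, -367.5, 241.9]
ee_rot: [0.521, -0.516, 0.481, -0.481]
force: [-0.6, -0.4, -0.5]
grip_width: 0.26
[ 442.37487534 -367.46492921  241.88482671] [[ 0.0744  0.0039  0.9972]
 [-0.9972  0.0054  0.0743]
 [-0.0051 -1.      0.0043]]
[-5.59700854e+02  4.48250061e-01  1.65704147e+02]
```

```bash
python3 -m handwheel '[{"grip":20,"tx":-15,"ty":0,"tz":4,"wx":0,"wy":0.006,"wz":-0.005},{"grip":20,"tx":-30,"ty":0,"tz":9,"wx":0,"wy":0,"wz":0},{"grip":20,"tx":-35,"ty":0,"tz":10,"wx":0,"wy":0,"wz":0},{"grip":20,"tx":-35,"ty":0,"tz":10,"wx":0,"wy":0,"wz":0},{"grip":20,"tx":-35,"ty":0,"tz":10,"wx":0,"wy":0,"wz":0},{"grip":20,"tx":-35,"ty":0,"tz":10,"wx":0,"wy":0,"wz":0},{"grip":20,"tx":-35,"ty":0,"tz":10,"wx":0,"wy":0,"wz":0},{"grip":20,"tx":-35,"ty":0,"tz":10,"wx":0,"wy":0,"wz":0},{"grip":20,"tx":-35,"ty":0,"tz":10,"wx":0,"wy":0,"wz":0},{"grip":20,"tx":-35,"ty":0,"tz":10,"wx":0,"wy":0,"wz":0}]'
python3 -m handwheel '[{"grip":20,"tx":-35,"ty":0,"tz":10,"wx":0,"wy":0,"wz":0},{"grip":20,"tx":-35,"ty":0,"tz":10,"wx":0,"wy":0,"wz":0},{"grip":20,"tx":-35,"ty":0,"tz":10,"wx":0,"wy":0,"wz":0},{"grip":20,"tx":-35,"ty":0,"tz":10,"wx":0,"wy":0,"wz":0},{"grip":20,"tx":-35,"ty":0,"tz":10,"wx":0,"wy":0,"wz":0},{"grip":20,"tx":-35,"ty":0,"tz":10,"wx":0,"wy":0,"wz":0},{"grip":20,"tx":-15,"ty":0,"tz":5,"wx":0,"wy":0,"wz":0},{"grip":20,"tx":0,"ty":0,"tz":0,"wx":0,"wy":0,"wz":0},{"grip":20,"tx":0,"ty":0,"tz":0,"wx":0,"wy":0,"wz":0},{"grip":20,"tx":0,"ty":0,"tz":0,"wx":0,"wy":0,"wz":0}]'
python3 - <<'E'
from h import *
for n in ['wrist','scene','top']:
    c=eyes.capture(n);im=c['pixels'][:,:,::-1]
    if n=='scene': im=cv2.resize(im[100:270,310:470],None,fx=3.5,fy=3.5)
    cv2.imwrite(f'pics/{n}12.png',im)
p,R=grasp();print(p,R.round(4))
E
```

```text
time_s: 13.95
eef_pos: [513.2, -35.3, 242.5]
ee_rot: [0.518, -0.516, 0.481, -0.484]
force: [1.6, -0.7, -2.4]
grip_width: 0.262
time_s: 14.78
eef_pos: [562.8, 191.1, 242.4]
ee_rot: [0.517, -0.516, 0.482, -0.484]
force: [-0.3, -0.3, -1.6]
grip_width: 0.261
[562.89055144 190.86359066 242.87366629] [[ 6.630e-02  4.900e-03  9.978e-01]
 [-9.978e-01 -5.000e-04  6.630e-02]
 [ 8.000e-04 -1.000e+00  4.800e-03]]
```

View pics/wrist12.png

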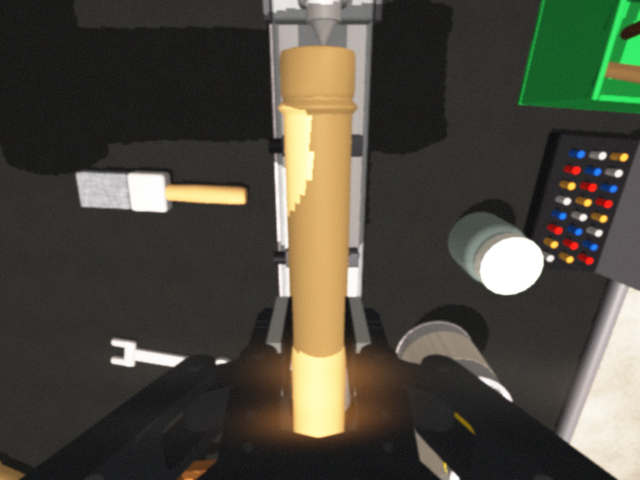

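View pics/scene12.png

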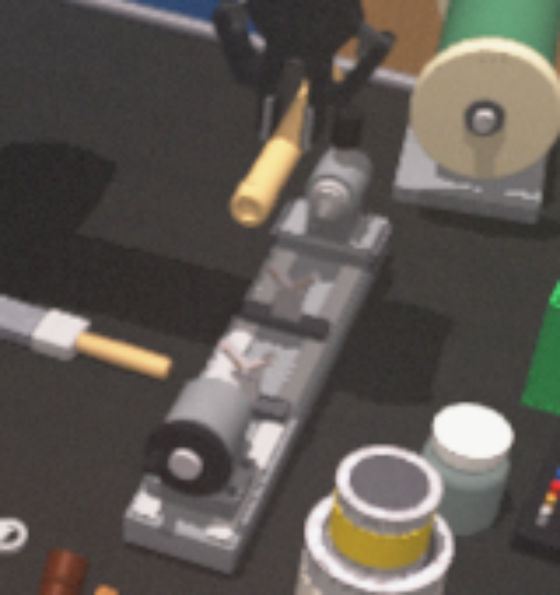

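View pics/top12.png

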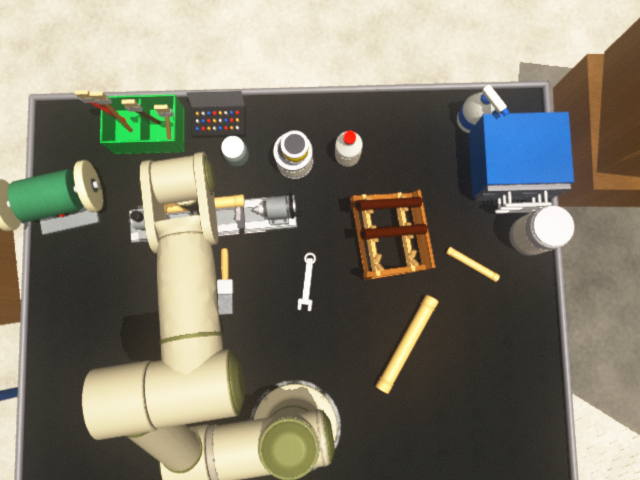

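Run:
```python
from h import *
c=eyes.capture('wrist');T=eyes.capture('top');S=eyes.capture('scene');p,R=grasp();print(p)
cv2.imwrite('pics/t13.png',cv2.resize(T['pixels'][180:255,125:305,::-1],None,fx=4.4,fy=4.4,interpolation=3))
cv2.imwrite('pics/w13.png',cv2.resize(c['pixels'][0:150,240:400,::-1],None,fx=4,fy=4,interpolation=3))
for z in(0,14):
  e=onz(c,(318,48),p[2]+20+z); print(z,e,(e-p)@R[:,0])
s=(310+248/3.5,100+207/3.5)
o,d=ray(S,s); k=(p[2]+20-o[2])/d[2]; e=o+d*k; print("head end scene",e,R.T@(e-p))
```

```text
[562.88153681 191.3026544  242.88517998]
0 [555.5866549  295.16699682 262.88517998] -104.1058700387551
14 [555.69124955 292.97399838 276.88517998] -101.90117081644746
head end scene [568.1211144   99.48339452 262.88517998] [ 91.97794681 -19.94106895  -0.80045433]
```

View pics/t13.png

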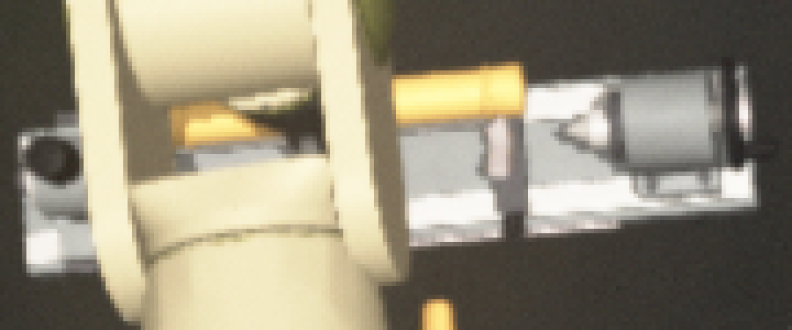

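View pics/w13.png

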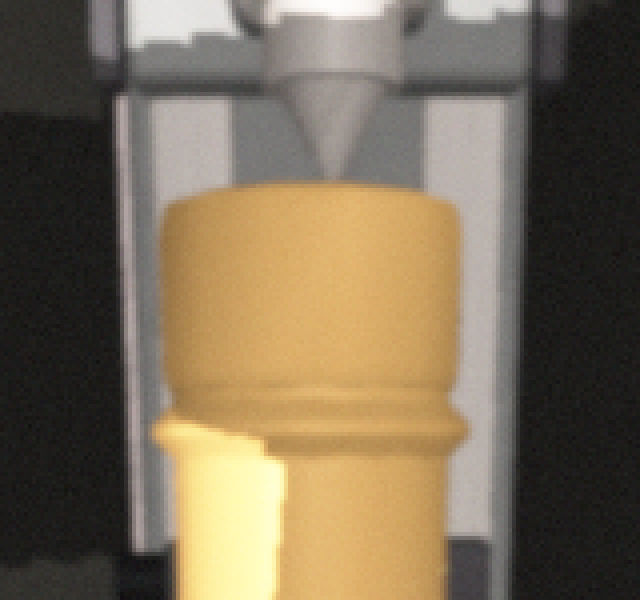

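Run:
```python
from h import *
c=eyes.capture('wrist');p,R=grasp()
t=onz(c,(323.2,44.5),110);print(t)
u=np.array([-.068,.9977,0]);h=np.array([573.4,91,110])
print("gap",(t-h)@u, "lat",t-h-u*((t-h)@u))
C=h+u*((t-h)@u)/2; print("C",C)
tcp=C-5*u; d=tcp-p; d[2]=0; print(tcp,R.T@d)
```

```text
[558.00724838 322.09842125 110.        ]
gap 231.61360199018645 lat [0.35697331 0.01753054 0.        ]
C [565.52513753 206.54044535 110.        ]
[565.86513753 201.55194535 110.        ] [-9.87986903  0.01117571  3.67535503]
```

```bash
python3 -m handwheel '[{"grip":20,"tx":-4,"ty":10,"tz":2,"wx":0,"wy":0,"wz":0},{"grip":20,"tx":-4,"ty":25,"tz":1,"wx":0,"wy":0,"wz":0},{"grip":20,"tx":0,"ty":25,"tz":0,"wx":0,"wy":0,"wz":0},{"grip":20,"tx":0,"ty":25,"tz":0,"wx":0,"wy":0,"wz":0},{"grip":20,"tx":0,"ty":20,"tz":0,"wx":0,"wy":0,"wz":0},{"grip":20,"tx":0,"ty":10,"tz":0,"wx":0,"wy":0,"wz":0},{"grip":20,"tx":0,"ty":0,"tz":0,"wx":0,"wy":0,"wz":0},{"grip":20,"tx":0,"ty":0,"tz":0,"wx":0,"wy":0,"wz":0}]'
python3 - <<'E'
from h import *
for n in ['wrist','scene','top']:
    c=eyes.capture(n);im=c['pixels'][:,:,::-1]
    if n=='scene': im=cv2.resize(im[100:270,310:470],None,fx=3.5,fy=3.5)
    if n=='top': im=cv2.resize(im[180:255,125:305],None,fx=4.4,fy=4.4,interpolation=3)
    cv2.imwrite(f'pics/{n}14.png',im)
p,R=grasp();print(p,R.round(4))
E
```

```text
time_s: 15.8
eef_pos: [566.1, 200.2, 128.1]
ee_rot: [0.518, -0.515, 0.481, -0.484]
force: [-0.1, 0.5, -1.0]
grip_width: 0.262
[566.5601005  200.21267647 129.20363834] [[ 6.760e-02  7.400e-03  9.977e-01]
 [-9.977e-01  0.000e+00  6.760e-02]
 [ 5.000e-04 -1.000e+00  7.400e-03]]
```

View pics/wrist14.png

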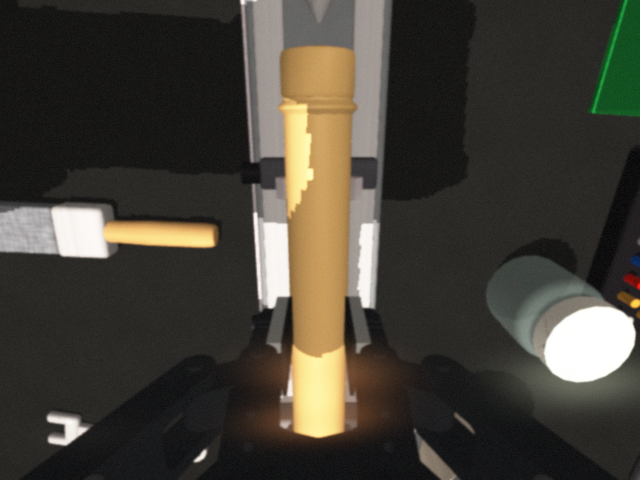

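View pics/scene14.png

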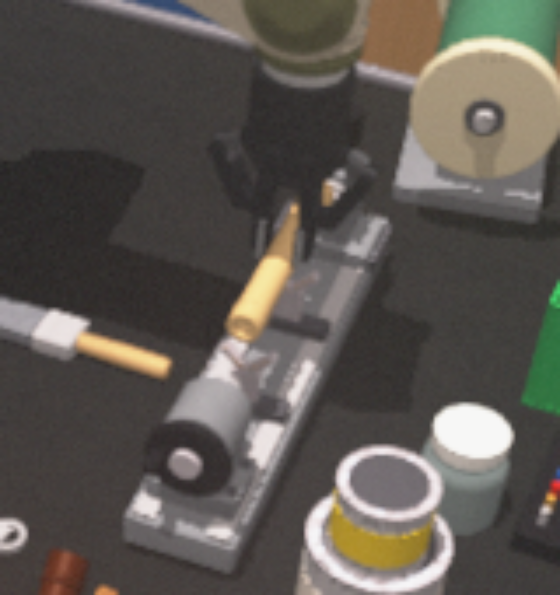

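View pics/top14.png

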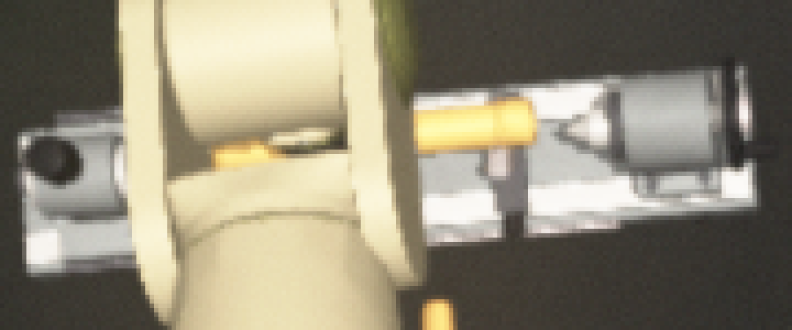

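```bash
python3 -m handwheel '[{"grip":20,"tx":0,"ty":12,"tz":0,"wx":0,"wy":0,"wz":0},{"grip":20,"tx":0,"ty":12,"tz":0,"wx":0,"wy":0,"wz":0},{"grip":20,"tx":0,"ty":8,"tz":0,"wx":0,"wy":0,"wz":0},{"grip":20,"tx":0,"ty":4,"tz":0,"wx":0,"wy":0,"wz":0},{"grip":20,"tx":0,"ty":0,"tz":0,"wx":0,"wy":0,"wz":0},{"grip":20,"tx":0,"ty":0,"tz":0,"wx":0,"wy":0,"wz":0}]'
python3 -m handwheel '[{"grip":20,"tx":0,"ty":1.5,"tz":0,"wx":0,"wy":0,"wz":0},{"grip":20,"tx":0,"ty":0,"tz":0,"wx":0,"wy":0,"wz":0}]'
python3 -m handwheel '[{"grip":20,"tx":0,"ty":1.5,"tz":0,"wx":0,"wy":0,"wz":0},{"grip":20,"tx":0,"ty":0,"tz":0,"wx":0,"wy":0,"wz":0}]'
```

```text
time_s: 16.45
eef_pos: [566.3, 200.1, 92.3]
ee_rot: [0.518, -0.515, 0.481, -0.484]
force: [-0.2, 0.2, -1.0]
grip_width: 0.258
time_s: 16.62
eef_pos: [566.2, 200.1, 90.6]
ee_rot: [0.518, -0.515, 0.481, -0.484]
force: [-0.1, -0.1, -1.5]
grip_width: 0.262
time_s: 16.78
eef_pos: [566.2, 200.0, 88.8]
ee_rot: [0.518, -0.515, 0.481, -0.484]
force: [0.8, -0.8, -1.4]
grip_width: 0.259
```

```bash
python3 -m handwheel '[{"grip":20,"tx":0,"ty":1,"tz":0,"wx":0,"wy":0,"wz":0},{"grip":20,"tx":0,"ty":0,"tz":0,"wx":0,"wy":0,"wz":0}]'
python3 -m handwheel '[{"grip":20,"tx":0,"ty":1,"tz":0,"wx":0,"wy":0,"wz":0},{"grip":20,"tx":0,"ty":0,"tz":0,"wx":0,"wy":0,"wz":0}]'
python3 - <<'E'
from h import *
for n in ['wrist','scene']:
    c=eyes.capture(n);im=c['pixels'][:,:,::-1]
    if n=='scene': im=cv2.resize(im[100:270,310:470],None,fx=3.5,fy=3.5)
    cv2.imwrite(f'pics/{n}15.png',im)
E
```

```text
time_s: 16.95
eef_pos: [566.5, 200.1, 88.3]
ee_rot: [0.518, -0.515, 0.481, -0.484]
force: [1.4, -0.3, 2.7]
grip_width: 0.257
time_s: 17.12
eef_pos: [566.7, 200.1, 88.1]
ee_rot: [0.518, -0.515, 0.481, -0.485]
force: [-1.4, -0.8, 8.1]
grip_width: 0.265
```

View pics/scene15.png

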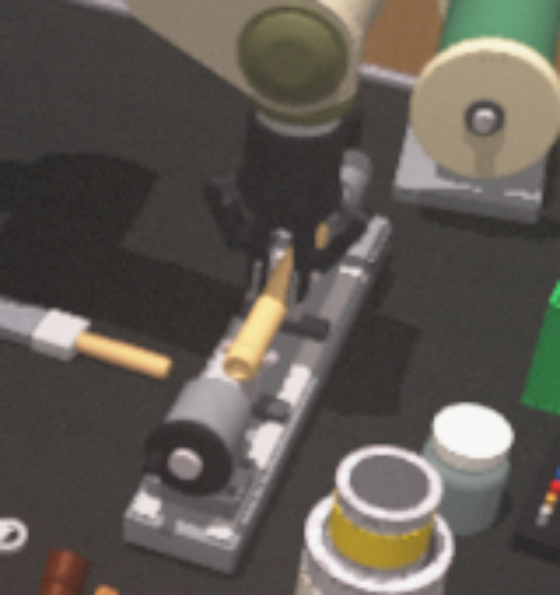

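View pics/wrist15.png

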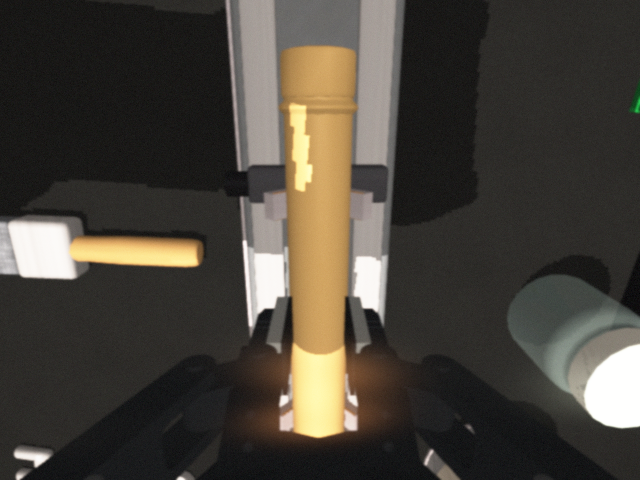

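Contact at TCP z=88 (8 N), which puts the axis at about 107, so it is in the V rests. Releasing and rising.

```bash
python3 -m handwheel '[{"grip":30,"tx":0,"ty":0,"tz":0,"wx":0,"wy":0,"wz":0},{"grip":40,"tx":0,"ty":0,"tz":0,"wx":0,"wy":0,"wz":0},{"grip":50,"tx":0,"ty":0,"tz":0,"wx":0,"wy":0,"wz":0},{"grip":50,"tx":0,"ty":0,"tz":0,"wx":0,"wy":0,"wz":0},{"grip":50,"tx":0,"ty":0,"tz":0,"wx":0,"wy":0,"wz":0},{"grip":50,"tx":0,"ty":-5,"tz":0,"wx":0,"wy":0,"wz":0},{"grip":60,"tx":0,"ty":-25,"tz":0,"wx":0,"wy":0,"wz":0},{"grip":60,"tx":0,"ty":-35,"tz":0,"wx":0,"wy":0,"wz":0},{"grip":60,"tx":0,"ty":-35,"tz":0,"wx":0,"wy":0,"wz":0},{"grip":60,"tx":0,"ty":-35,"tz":0,"wx":0,"wy":0,"wz":0}]'
python3 -m handwheel '[{"grip":85,"tx":-10,"ty":-20,"tz":0,"wx":0,"wy":0,"wz":0},{"grip":85,"tx":-25,"ty":0,"tz":0,"wx":0,"wy":0,"wz":0},{"grip":85,"tx":-25,"ty":0,"tz":0,"wx":0,"wy":0,"wz":0},{"grip":85,"tx":-25,"ty":0,"tz":0,"wx":0,"wy":0,"wz":0},{"grip":85,"tx":-10,"ty":0,"tz":0,"wx":0,"wy":0,"wz":0},{"grip":85,"tx":0,"ty":0,"tz":0,"wx":0,"wy":0,"wz":0},{"grip":85,"tx":0,"ty":0,"tz":0,"wx":0,"wy":0,"wz":0},{"grip":85,"tx":0,"ty":0,"tz":0,"wx":0,"wy":0,"wz":0}]'
python3 - <<'E'
from h import *
for n in ['wrist','scene','top']:
    c=eyes.capture(n);im=c['pixels'][:,:,::-1]
    if n=='scene': im=cv2.resize(im[100:270,310:470],None,fx=3.5,fy=3.5)
    if n=='top': im=cv2.resize(im[180:255,125:305],None,fx=4.4,fy=4.4,interpolation=3)
    cv2.imwrite(f'pics/{n}16.png',im)
p,R=grasp();print(p,R.round(4))
E
```

```text
time_s: 18.05
eef_pos: [565.0, 200.1, 223.8]
ee_rot: [0.518, -0.516, 0.481, -0.484]
force: [0.9, -0.8, 0.0]
grip_width: 0.703
time_s: 18.72
eef_pos: [559.1, 293.8, 241.7]
ee_rot: [0.517, -0.515, 0.482, -0.484]
force: [-0.2, 0.7, -0.2]
grip_width: 0.996
[559.16420701 293.84704252 241.82734243] [[ 6.630e-02  4.900e-03  9.978e-01]
 [-9.978e-01 -5.000e-04  6.630e-02]
 [ 8.000e-04 -1.000e+00  4.900e-03]]
```

View pics/wrist16.png

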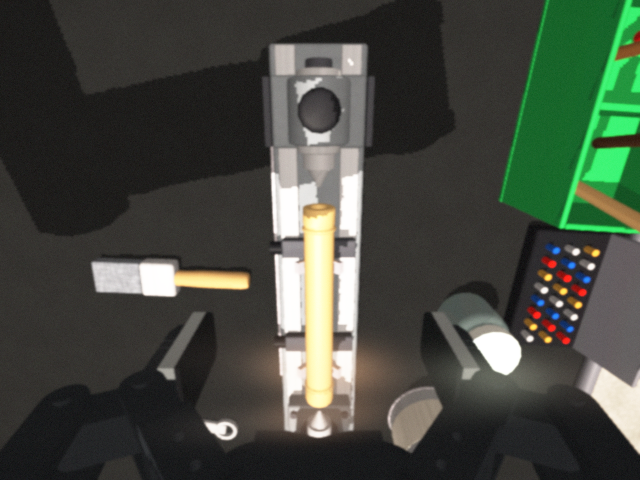

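View pics/scene16.png

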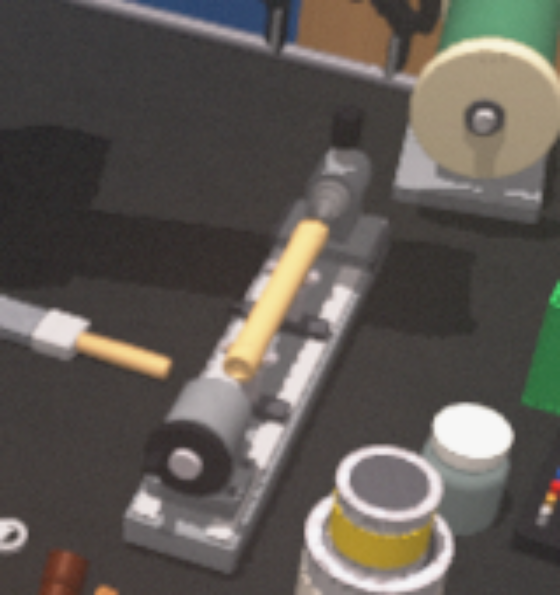

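View pics/top16.png

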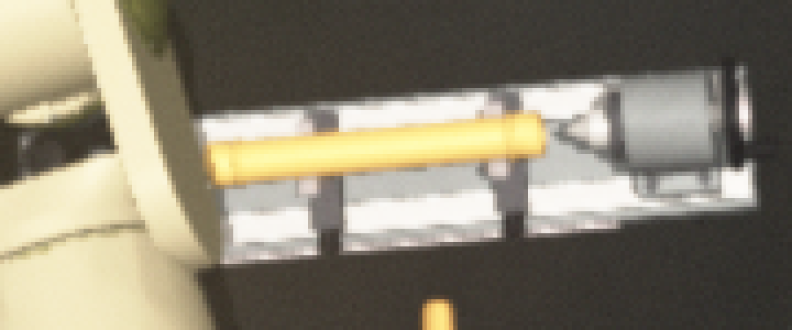

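Spindle lies straight in both rests, tips in line with both ends (wrist view: tail tip ~(320,190) above the end at (319,210); head tip ~(319,413)). Now back to the tailstock grip.

```bash
python3 -m handwheel '[{"grip":85,"tx":-20,"ty":0,"tz":0,"wx":0,"wy":0,"wz":0},{"grip":85,"tx":-30,"ty":0,"tz":0.5,"wx":0,"wy":0,"wz":0},{"grip":85,"tx":-27,"ty":0,"tz":0,"wx":0,"wy":0,"wz":0},{"grip":85,"tx":-10,"ty":10,"tz":0,"wx":0,"wy":0,"wz":0},{"grip":85,"tx":0,"ty":30,"tz":0,"wx":0,"wy":0,"wz":0},{"grip":85,"tx":0,"ty":30,"tz":0,"wx":0,"wy":0,"wz":0},{"grip":85,"tx":0,"ty":20,"tz":0,"wx":0,"wy":0,"wz":0},{"grip":85,"tx":0,"ty":10,"tz":0,"wx":0,"wy":0,"wz":0},{"grip":85,"tx":0,"ty":0,"tz":0,"wx":0,"wy":0,"wz":0},{"grip":85,"tx":0,"ty":0,"tz":0,"wx":0,"wy":0,"wz":0}]'
python3 -m handwheel '[{"grip":20,"tx":0,"ty":0,"tz":0,"wx":0,"wy":0,"wz":0},{"grip":20,"tx":0,"ty":0,"tz":0,"wx":0,"wy":0,"wz":0},{"grip":20,"tx":0,"ty":0,"tz":0,"wx":0,"wy":0,"wz":0},{"grip":20,"tx":0,"ty":0,"tz":0,"wx":0,"wy":0,"wz":0},{"grip":20,"tx":0,"ty":0,"tz":0,"wx":0,"wy":0,"wz":0},{"grip":20,"tx":0,"ty":0,"tz":0,"wx":0,"wy":0,"wz":0},{"grip":20,"tx":0,"ty":0,"tz":0,"wx":0,"wy":0,"wz":0},{"grip":20,"tx":0,"ty":0,"tz":0,"wx":0,"wy":0,"wz":0}]' 60
python3 - <<'E'
from h import *
c=eyes.capture('wrist');cv2.imwrite('pics/w17.png',c['pixels'][:,:,::-1])
E
```

```text
time_s: 19.7
eef_pos: [554.5, 381.3, 142.4]
ee_rot: [0.518, -0.515, 0.481, -0.484]
force: [0.2, 0.3, 0.0]
grip_width: 0.996
time_s: 20.37
eef_pos: [554.2, 381.8, 142.3]
ee_rot: [0.518, -0.515, 0.481, -0.484]
force: [-0.2, -1.4, 6.6]
grip_width: 0.277
```

View pics/w17.png

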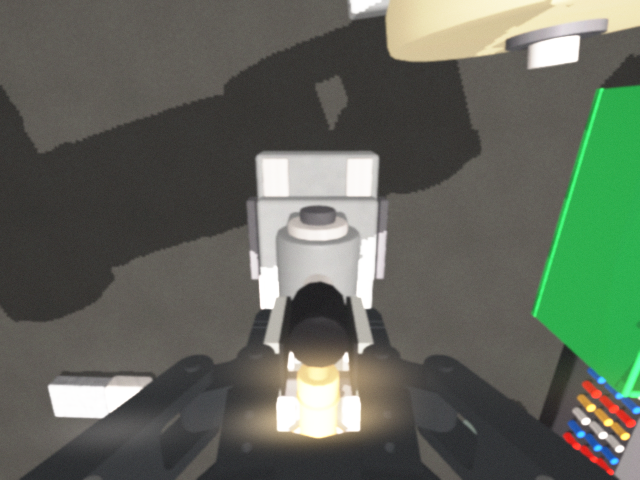

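```bash
python3 -m handwheel '[{"grip":20,"tx":3,"ty":0,"tz":0,"wx":0,"wy":0,"wz":0},{"grip":20,"tx":4,"ty":0,"tz":0,"wx":0,"wy":0,"wz":0},{"grip":20,"tx":4,"ty":0,"tz":0,"wx":0,"wy":0,"wz":0},{"grip":20,"tx":4,"ty":0,"tz":0,"wx":0,"wy":0,"wz":0},{"grip":20,"tx":4,"ty":0,"tz":0,"wx":0,"wy":0,"wz":0},{"grip":20,"tx":4,"ty":0,"tz":0,"wx":0,"wy":0,"wz":0},{"grip":20,"tx":4,"ty":0,"tz":0,"wx":0,"wy":0,"wz":0},{"grip":20,"tx":3,"ty":0,"tz":0,"wx":0,"wy":0,"wz":0},{"grip":20,"tx":0,"ty":0,"tz":0,"wx":0,"wy":0,"wz":0}]'
python3 - <<'E'
from h import *
for n in ['scene','top']:
    c=eyes.capture(n);im=c['pixels'][:,:,::-1]
    if n=='scene': im=cv2.resize(im[100:270,310:470],None,fx=3.5,fy=3.5)
    if n=='top': im=cv2.resize(im[180:255,125:305],None,fx=4.4,fy=4.4,interpolation=3)
    cv2.imwrite(f'pics/{n}18.png',im)
E
```

```text
time_s: 21.17
eef_pos: [556.3, 351.9, 142.3]
ee_rot: [0.518, -0.515, 0.482, -0.484]
force: [-0.0, 2.3, 6.2]
grip_width: 0.28
```

View pics/scene18.png

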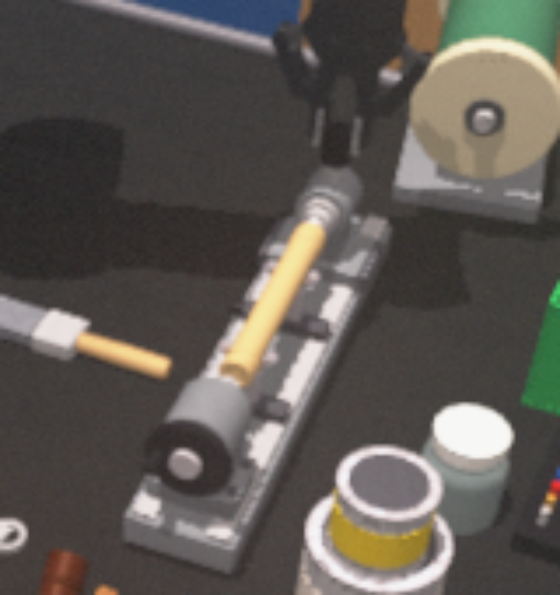

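View pics/top18.png

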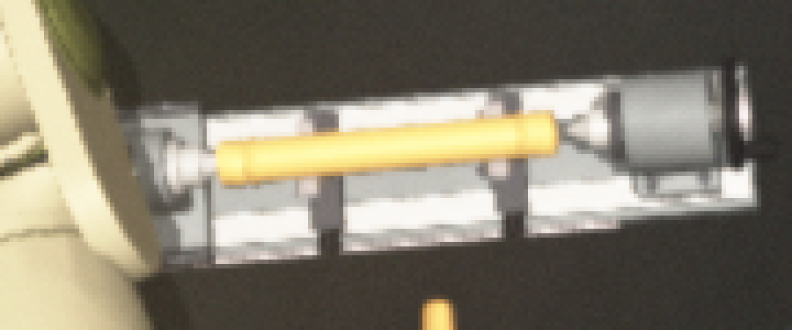

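```bash
python3 -m handwheel '[{"grip":20,"tx":3,"ty":0,"tz":0,"wx":0,"wy":0,"wz":0},{"grip":20,"tx":3,"ty":0,"tz":0,"wx":0,"wy":0,"wz":0},{"grip":20,"tx":3,"ty":0,"tz":0,"wx":0,"wy":0,"wz":0},{"grip":20,"tx":3,"ty":0,"tz":0,"wx":0,"wy":0,"wz":0},{"grip":20,"tx":2,"ty":0,"tz":0,"wx":0,"wy":0,"wz":0},{"grip":20,"tx":0,"ty":0,"tz":0,"wx":0,"wy":0,"wz":0}]'
python3 -m handwheel '[{"grip":20,"tx":1.5,"ty":0,"tz":0,"wx":0,"wy":0,"wz":0},{"grip":20,"tx":0,"ty":0,"tz":0,"wx":0,"wy":0,"wz":0}]'
python3 -m handwheel '[{"grip":20,"tx":1.5,"ty":0,"tz":0,"wx":0,"wy":0,"wz":0},{"grip":20,"tx":0,"ty":0,"tz":0,"wx":0,"wy":0,"wz":0}]'
```

```text
time_s: 21.77
eef_pos: [557.2, 338.2, 142.3]
ee_rot: [0.518, -0.515, 0.481, -0.484]
force: [0.3, 3.8, 5.6]
grip_width: 0.281
time_s: 21.93
eef_pos: [557.3, 336.9, 142.3]
ee_rot: [0.519, -0.515, 0.481, -0.484]
force: [0.2, 3.1, 5.3]
grip_width: 0.276
time_s: 22.1
eef_pos: [557.4, 335.5, 142.3]
ee_rot: [0.519, -0.515, 0.481, -0.484]
force: [0.8, 4.6, 4.9]
grip_width: 0.281
```

```bash
for i in 1; do python3 -m handwheel '[{"grip":20,"tx":1.5,"ty":0,"tz":0,"wx":0,"wy":0,"wz":0},{"grip":20,"tx":0,"ty":0,"tz":0,"wx":0,"wy":0,"wz":0}]'; done
python3 -m handwheel '[{"grip":20,"tx":1,"ty":0,"tz":0,"wx":0,"wy":0,"wz":0},{"grip":20,"tx":0,"ty":0,"tz":0,"wx":0,"wy":0,"wz":0}]'
python3 -m handwheel '[{"grip":20,"tx":1,"ty":0,"tz":0,"wx":0,"wy":0,"wz":0},{"grip":20,"tx":0,"ty":0,"tz":0,"wx":0,"wy":0,"wz":0}]'
```

```text
time_s: 22.27
eef_pos: [557.5, 334.0, 142.3]
ee_rot: [0.519, -0.515, 0.481, -0.484]
force: [-0.0, 3.4, 6.0]
grip_width: 0.276
time_s: 22.43
eef_pos: [557.6, 333.1, 142.3]
ee_rot: [0.519, -0.515, 0.481, -0.484]
force: [0.8, 5.5, 5.3]
grip_width: 0.278
time_s: 22.6
eef_pos: [557.7, 332.3, 142.3]
ee_rot: [0.519, -0.515, 0.482, -0.484]
force: [1.1, 5.5, 4.7]
grip_width: 0.277
```

```bash
python3 -m handwheel '[{"grip":20,"tx":1,"ty":0,"tz":0,"wx":0,"wy":0,"wz":0},{"grip":20,"tx":0,"ty":0,"tz":0,"wx":0,"wy":0,"wz":0}]'
python3 -m handwheel '[{"grip":20,"tx":1,"ty":0,"tz":0,"wx":0,"wy":0,"wz":0},{"grip":20,"tx":0,"ty":0,"tz":0,"wx":0,"wy":0,"wz":0}]'
python3 - <<'E'
from h import *
for n in ['scene','top']:
    c=eyes.capture(n);im=c['pixels'][:,:,::-1]
    if n=='scene': im=cv2.resize(im[140:230,350:430],None,fx=6.5,fy=6.5)
    if n=='top': im=cv2.resize(im[180:255,125:305],None,fx=4.4,fy=4.4,interpolation=3)
    cv2.imwrite(f'pics/{n}19.png',im)
E
```

```text
time_s: 22.77
eef_pos: [557.7, 331.6, 142.3]
ee_rot: [0.519, -0.514, 0.482, -0.484]
force: [0.5, 7.2, 5.1]
grip_width: 0.276
time_s: 22.93
eef_pos: [557.7, 331.3, 142.3]
ee_rot: [0.52, -0.514, 0.482, -0.483]
force: [0.9, 11.7, 3.9]
grip_width: 0.284
```

View pics/scene19.png

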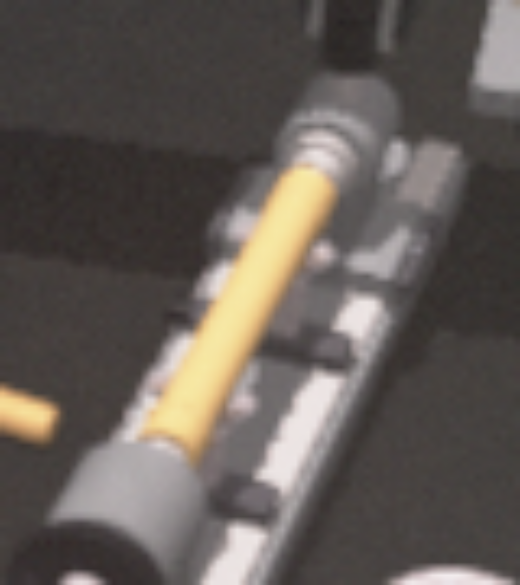

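View pics/top19.png

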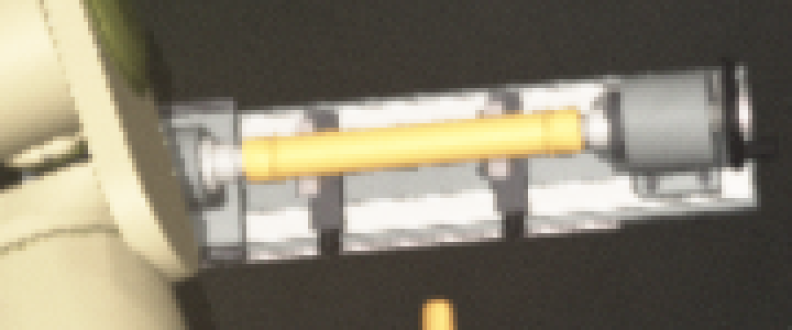

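```bash
python3 -m handwheel '[{"grip":20,"tx":1,"ty":0,"tz":0,"wx":0,"wy":0,"wz":0},{"grip":20,"tx":0,"ty":0,"tz":0,"wx":0,"wy":0,"wz":0}]' 80
python3 -m handwheel '[{"grip":20,"tx":1,"ty":0,"tz":0,"wx":0,"wy":0,"wz":0},{"grip":20,"tx":0,"ty":0,"tz":0,"wx":0,"wy":0,"wz":0}]'
python3 -m handwheel '[{"grip":20,"tx":1,"ty":0,"tz":0,"wx":0,"wy":0,"wz":0},{"grip":20,"tx":0,"ty":0,"tz":0,"wx":0,"wy":0,"wz":0}]'
```

```text
time_s: 23.2
eef_pos: [557.8, 331.1, 142.4]
ee_rot: [0.52, -0.514, 0.482, -0.483]
force: [2.2, 13.3, 4.0]
grip_width: 0.272
time_s: 23.37
eef_pos: [557.8, 330.9, 142.4]
ee_rot: [0.521, -0.513, 0.482, -0.483]
force: [3.3, 17.4, 3.6]
grip_width: 0.275
time_s: 23.53
eef_pos: [557.8, 330.7, 142.4]
ee_rot: [0.521, -0.513, 0.482, -0.482]
force: [3.8, 22.2, 2.2]
grip_width: 0.271
```

```bash
python3 -m handwheel '[{"grip":20,"tx":1,"ty":0,"tz":0,"wx":0,"wy":0,"wz":0},{"grip":20,"tx":0.5,"ty":0,"tz":0,"wx":0,"wy":0,"wz":0},{"grip":20,"tx":0,"ty":0,"tz":0,"wx":0,"wy":0,"wz":0}]'
python3 -m handwheel '[{"grip":20,"tx":-2,"ty":0,"tz":0,"wx":0,"wy":0,"wz":0},{"grip":20,"tx":-2,"ty":0,"tz":0,"wx":0,"wy":0,"wz":0},{"grip":20,"tx":-0.5,"ty":0,"tz":0,"wx":0,"wy":0,"wz":0},{"grip":20,"tx":0,"ty":0,"tz":0,"wx":0,"wy":0,"wz":0}]'
```

```text
time_s: 23.78
eef_pos: [557.8, 330.5, 142.5]
ee_rot: [0.522, -0.512, 0.483, -0.482]
force: [5.1, 28.4, 1.4]
grip_width: 0.273
time_s: 24.12
eef_pos: [557.7, 330.9, 142.4]
ee_rot: [0.519, -0.514, 0.481, -0.484]
force: [1.0, 7.9, 4.7]
grip_width: 0.271
```

```bash
python3 -m handwheel '[{"grip":28,"tx":0,"ty":0,"tz":0,"wx":0,"wy":0,"wz":0},{"grip":34,"tx":0,"ty":0,"tz":0,"wx":0,"wy":0,"wz":0},{"grip":50,"tx":0,"ty":0,"tz":0,"wx":0,"wy":0,"wz":0},{"grip":70,"tx":0,"ty":0,"tz":0,"wx":0,"wy":0,"wz":0},{"grip":70,"tx":0,"ty":0,"tz":0,"wx":0,"wy":0,"wz":0},{"grip":70,"tx":0,"ty":-10,"tz":0,"wx":0,"wy":0,"wz":0},{"grip":70,"tx":0,"ty":-30,"tz":0,"wx":0,"wy":0,"wz":0},{"grip":70,"tx":0,"ty":-30,"tz":0,"wx":0,"wy":0,"wz":0},{"grip":70,"tx":0,"ty":-30,"tz":0,"wx":0,"wy":0,"wz":0},{"grip":70,"tx":0,"ty":-10,"tz":0,"wx":0,"wy":0,"wz":0}]'
python3 -m handwheel '[{"grip":85,"tx":-20,"ty":0,"tz":0,"wx":0,"wy":0,"wz":0},{"grip":85,"tx":0,"ty":0,"tz":0,"wx":0,"wy":0,"wz":0},{"grip":85,"tx":0,"ty":0,"tz":0,"wx":0,"wy":0,"wz":0},{"grip":85,"tx":0,"ty":0,"tz":0,"wx":0,"wy":0,"wz":0}]'
python3 - <<'E'
from h import *
for n in ['wrist','scene','top']:
    c=eyes.capture(n);im=c['pixels'][:,:,::-1]
    cv2.imwrite(f'pics/{n}20full.png',im)
    if n=='scene': im=cv2.resize(im[140:230,350:430],None,fx=6.5,fy=6.5,interpolation=3)
    if n=='top': im=cv2.resize(im[180:255,125:305],None,fx=4.4,fy=4.4,interpolation=3)
    if n=='wrist': im=cv2.resize(im[140:460,220:420],None,fx=1.9,fy=1.9,interpolation=3)
    cv2.imwrite(f'pics/{n}20.png',im)
p,R=grasp();print(p)
E
```

```text
time_s: 24.95
eef_pos: [557.9, 329.7, 257.5]
ee_rot: [0.52, -0.513, 0.48, -0.485]
force: [-0.6, -0.4, 1.3]
grip_width: 0.825
time_s: 25.28
eef_pos: [555.5, 348.8, 251.1]
ee_rot: [0.517, -0.516, 0.482, -0.484]
force: [-1.1, -0.4, -0.7]
grip_width: 0.991
[555.69004878 348.72123313 251.37628808]
```

View pics/scene20.png

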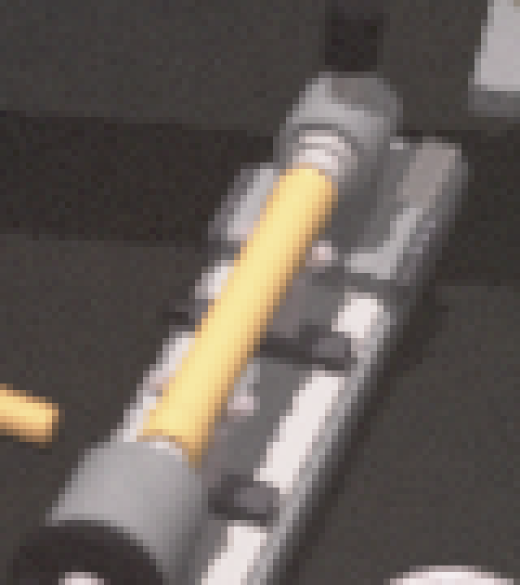

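View pics/wrist20.png

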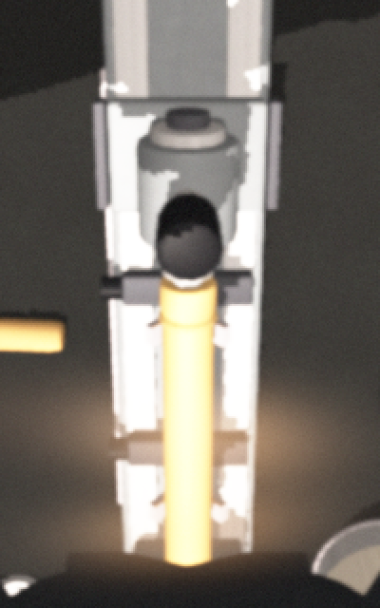

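View pics/top20.png

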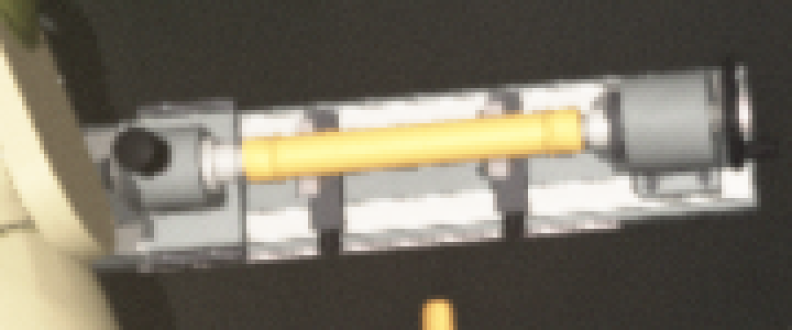

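```bash
python3 -m handwheel '[{"grip":85,"tx":26,"ty":0,"tz":-25,"wx":0,"wy":0,"wz":0},{"grip":85,"tx":26,"ty":0,"tz":-25,"wx":0,"wy":0,"wz":0},{"grip":85,"tx":26,"ty":0,"tz":-25,"wx":0,"wy":0,"wz":0},{"grip":85,"tx":26,"ty":0,"tz":-25,"wx":0,"wy":0,"wz":0},{"grip":85,"tx":26,"ty":0,"tz":-25,"wx":0,"wy":0,"wz":0},{"grip":85,"tx":0,"ty":0,"tz":0,"wx":0.12,"wy":0,"wz":0},{"grip":85,"tx":0,"ty":0,"tz":0,"wx":0.12,"wy":0,"wz":0},{"grip":85,"tx":0,"ty":0,"tz":0,"wx":0.12,"wy":0,"wz":0},{"grip":85,"tx":0,"ty":0,"tz":0,"wx":0.12,"wy":0,"wz":0},{"grip":85,"tx":0,"ty":0,"tz":0,"wx":0.12,"wy":0,"wz":0}]'
python3 -m handwheel '[{"grip":85,"tx":0,"ty":0,"tz":0,"wx":0.12,"wy":0,"wz":0},{"grip":85,"tx":0,"ty":0,"tz":0,"wx":0,"wy":0,"wz":0},{"grip":85,"tx":0,"ty":0,"tz":0,"wx":0,"wy":0,"wz":0},{"grip":85,"tx":0,"ty":0,"tz":0,"wx":0,"wy":0,"wz":0}]'
python3 - <<'E'
from h import *
c=eyes.capture('wrist');cv2.imwrite('pics/w21.png',c['pixels'][:,:,::-1]);p,R=grasp();print(p,R.round(3))
E
```

```text
time_s: 26.27
eef_pos: [439.5, 211.0, 252.1]
ee_rot: [0.648, -0.337, 0.315, -0.606]
force: [1.7, -0.5, 0.6]
grip_width: 0.996
time_s: 26.6
eef_pos: [440.6, 211.0, 252.2]
ee_rot: [0.666, -0.3, 0.281, -0.623]
force: [0.2, 1.1, -0.3]
grip_width: 0.99
[440.89584005 211.02504837 252.26301493] [[ 0.067  0.661  0.747]
 [-0.998  0.044  0.05 ]
 [ 0.001 -0.749  0.663]]
```

View pics/w21.png

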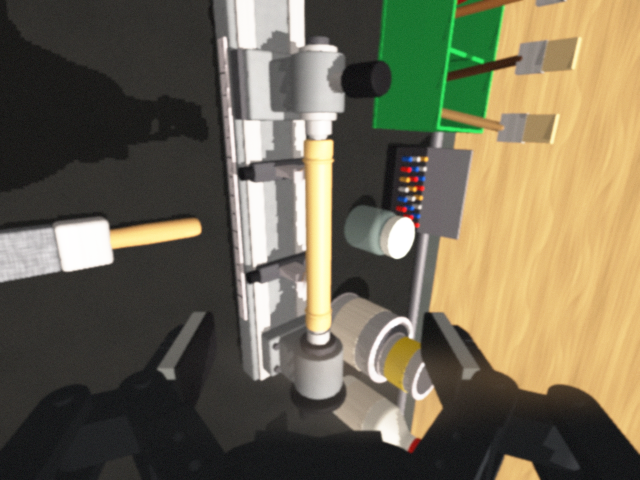

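Run:
```python
from h import *
im=cv2.imread('pics/w21.png')
a=cv2.resize(im[90:230,240:380],None,fx=4,fy=4,interpolation=3)
b=cv2.resize(im[230:370,240:380],None,fx=4,fy=4,interpolation=3)
cv2.imwrite('pics/w21a.png',a);cv2.imwrite('pics/w21b.png',b)
```

```text
(no output)
```

View pics/w21a.png

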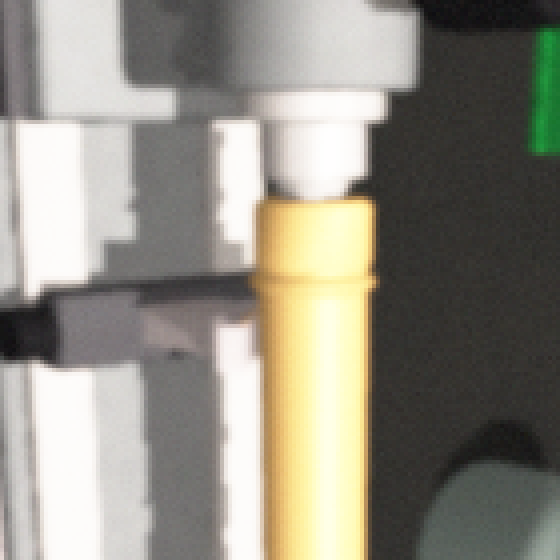

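View pics/w21b.png

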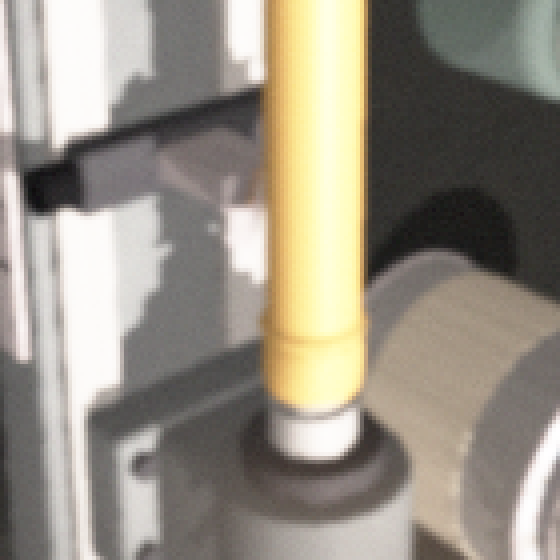

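Both 20 mm shafts are concentric with the spindle ends in this oblique view: tail 317 against 316 crop px, head 315 against 315. A spindle still lying 3 mm low in the rests would be offset about 9 px, so it is seated and lifted. Handing in.

Run:
```python
from rig import ctrl,sense
print(sense()['time_s']); print(ctrl.finish_job())
```

```text
26.65
the job is handed in; nothing more can be done
None
```

The raw spindle is held between the two points, the tailstock is up against it, and the gripper has let go. I handed the job in at 26.65 s; the interface gives no verdict.

1. **Tailstock back:** I drew it back to about 0.07 m.
2. **Spindle into the rests:** I took the pale spindle, the middle-sized one, from the rack groove nearest the robot. I laid it level in both rests, let go of it and moved away.
3. **Tailstock up:** I slid it forward about 51 mm until it stopped hard at roughly 28 N, then released it. That puts the tailstock at about 0.019 m, the expected seated value.

- **Seating:** in the last wrist view, both point shafts lined up with the spindle ends to about 0.5 mm. A spindle still lying in the rests would show about 2 mm. I had no direct reading of the contact with the rests.
- **One disagreement:** a rough top-view estimate put the head point about 16 mm inside the spindle, against the expected 10 mm (the hole is 14 mm deep). I put this down to pixel size (about 2.6 mm) and viewing angle, because the wrist view showed both ends alike.
- **Everything else:** the dark spindles were last seen in place before I laid the spindle down, and nothing came near them after that. The tins, bottle, jar and brush looked unmoved in the last views. The wrench was last seen in place shortly before the end, as the final close views did not show it.

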